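Clamp the transillumination lamp in the leaning collet

TASK

Set up the crack-checking light: take the small spot lamp (the plain thick barrel, not the mirror) out of the wooden rack and push its shank fully home into the leaning collet, so that the barrel's shoulder sits flush on the collet's rim. Then swing the lever of the collet nut clockwise, seen from above, until the jaws grip the shank firmly, and let go; leave the mirror in the rack and the other things on the cart where they are.

Things in the scene. Friction and masses are not known exactly. Their poses are not given: they have to be found in the camera images.
- lamp: Battery spot lamp: a plain aluminium barrel, diameter 28, 42 tall, with fine rings and a flat white lens on top; below its flat underside (the shoulder) a steel shank, diameter 12, 40 long, with a round end. About 0.12 kg. Stands shank down in the rack, shoulder on the rack's top. Origin: centre of the shoulder; z points from shank to lens. Round about z.
- mirror: Bystander standing in the rack's other hole: the same shank, a thin neck and a flat round mirror 42 mm in diameter, 27 mm tall above the rack. Origin: centre of its shoulder, on the rack's top. Leave it.
- rack: Dark wooden block, fixed, 60 mm (its x) by 170 mm (its y) by 48 mm high, with two 15 mm through holes at its y = -45 and +45 mm. Lamp and mirror stand in either hole. Origin: centre of its underside.
- mouth (a point): Centre of the collet's rim, the flat ring (36 mm across) on which the lamp's shoulder must sit, about 108 mm above the cart. z points out of the collet along its axis, which leans 28 degrees from vertical towards the robot's side (give or take the stand's yaw); x points away from the robot, rising 28 degrees; y is level, to the left.
- stand: Fixed steel stand of the leaning collet, base 130 x 100 mm, 12 mm thick; origin: centre of its underside. The collet's bore is 15 mm in diameter, deeper than the shank is long, with a funnel to 19 mm at the rim. Its round nut, 48 mm in diameter, lies 8 to 26 mm below the rim.
- lever_grip (a point): Grip point of the nut lever's handle, on its axis: a black round post, diameter 14, 36 long, parallel to the collet's axis (mouth's z) and 70 mm from it. The point lies 14 below its top, 22 above its foot, 10 above the rim's plane. An arm joins it to the nut. The lever starts on the left near side of the collet and sweeps along its left to the left far side.
- nut (a joint): Angle of the lever nut about the collet's axis, rad, growing clockwise seen from above. At 0 (open) the handle lies 135 degrees counter-clockwise from the mouth's x axis. Starts at 0 to 0.3. The jaws touch a seated shank at about 1.0, grip firmly from about 1.2; a stop ends the travel at 1.45. Friction of 0.2 N m (3 N at the handle) holds it where it is left.
- jaw0: One of three steel jaws inside the collet that the nut drives inward, 2 mm per rad, 10 to 28 mm below the rim; origin on the collet's axis, 66 mm below the rim.
- jaw1: Second jaw, as jaw0.
- jaw2: Third jaw, as jaw0.
- cup: Bystander: coral-red glazed cup, 68 mm in diameter, 62 mm tall, origin under its foot, standing between the rack and the stand.
- caddy: Bystander: white and gilt porcelain tea caddy, 80 x 80 mm, 126 mm tall, origin under its foot.
- egg: Bystander: speckled stoneware egg, 45 mm wide, upright on a low wooden foot, 62 mm tall in all; origin under the foot.
- caliper: Bystander: chrome caliper lying flat, 200 mm long, origin under its middle.
- saucer: Bystander: white porcelain saucer, 130 mm in diameter, 16 mm tall, origin under its middle.
- polish: Bystander: amber glass jar, 44 mm in diameter, 90 mm tall, origin under its foot.
Not all that is in view belongs to the job. There is more than one size of the stand; the one meant has the size given above.

How it is judged:
On the way, in this order (a step that is already met when the one before it is completed fails the run):
1. the lamp's shank is fully home in the collet while the nut is still open (z of lamp in the frame of mouth between -0.003 and 0.003 m and distance between lamp and mouth below 0.004 m and angle between the z axis of lamp and the z axis of mouth, either way round below 0.07 rad and value of joint nut below 0.9 rad), for 0.2 s.
2. the nut is turned and all three jaws grip the seated shank (z of lamp in the frame of mouth between -0.003 and 0.003 m and distance between lamp and mouth below 0.004 m and angle between the z axis of lamp and the z axis of mouth, either way round below 0.07 rad and value of joint nut above 1.1 rad and contact force between lamp and jaw0 above 3 N and contact force between lamp and jaw1 above 3 N and contact force between lamp and jaw2 above 3 N), for 0.2 s.
At the end, for the whole second after the job is handed in: Lamp at rest, shoulder within 3 mm of the collet's rim and 4 mm of its centre, axis within 4 degrees of the collet's; nut at rest beyond 1.1 rad, each of the three jaws pressing on the shank with over 3 N; mirror and other bystanders within 30 mm of where they began (all of step 2 and linear speed of lamp below 0.02 m/s and velocity of joint nut between -0.05 and 0.05 rad/s and distance of each of mirror, cup, caddy, egg, caliper, saucer, polish from where it was at the start of the episode below 0.03 m); the robot touches nothing.
It fails at once if a bystander is disturbed (moved more than 30 mm) (distance of any of mirror, cup, caddy, egg, caliper, saucer, polish from where it was at the start of the episode above 0.03 m).
It also fails if it takes over 51 s, if anything falls off the work surface, if the arm or the gripper's body presses on something with over 40 N, if the wrist force passes 120 N, or if a joint passes its speed limit or range.

ROBOT

A 7-joint arm with a two-finger parallel gripper is mounted at the origin on the work surface. World frame = base frame: x ahead of the robot, y to its left, z up, the work surface at z = 0. Lengths are in m, angles in rad, forces in N, time in s.
With the tool pointing down it reaches from about 0.4 to 0.85 m from the base axis. Payload 4.5 kg.
Tool frame: the origin (TCP) lies midway between the tips of the shut fingers; the grasp point (between the pads) lies 19 mm behind it; z points along the fingers, x is the direction in which the jaws open and shut, and the axes are right-handed (so a half turn about z gives the same grasp; the last joint's range is limited). The gripper opens to 88 mm and grips with 3 to 60 N. Pads are 18 mm wide; open, the fingers measure 123 mm over their backs; the gripper's body (75 mm by 187 mm) begins 45 mm behind the grasp point.
Start: joints at [-1.238, 0.689, -0.195, 1.565, 0.157, 0.902, -0.215], TCP at [0.184, 0.597, 0.239] pointing down, gripper open.
Joint ranges: [-3.01, 3.01], [-0.46, 2.08], [-1.47, 1.51], [0.13, 2.56], [-1, 4.14], [0.04, 2.09], [-2.66, 2.66]. Speed limits (rad/s): [2.57, 2.57, 3.14, 3.14, 3.14, 3.14, 3.14].

INTERFACE

Orientations are given as a unit quaternion [x, y, z, w].
In Python, from plant import r gives the robot as it stands. The module is installed in compiled form; this text tells all that it offers.
- The arm moves only by the tool play_rows, never from a script. Its argument "increments" is a list of rows, each a list of 7 numbers: the opening, from 0 (shut) to 1 (fully open), then the shift along the tool's x, y, z in mm, then the turn, a rotation vector about the tool's x, y, z in rad. In form: [[hand, dx, dy, dz, wx, wy, wz], ...]. A call has exactly 8 rows; each row shifts and turns the pose as measured when the row begins, along the tool's axes as they then stand; what a row does not reach is not made up. A row lasts 1/8 s, in which the tool goes at most 62.5 mm and 10.7 degrees, less where a joint would pass 70% of its speed; a pose out of reach is approached as far as the arm can. A call is refused whole if a number of a shift passes 62.5 or a number of a turn 0.188, either way. A call with a gripper value outside its range is refused whole. The fingers move at their own pace and stop on an object; "grip_force" is the grip in N (left out, the last holds). Time passes only in rows, so rows that do not move let the fingers close, or fill a call up. It gives the time, the measured TCP pose, the force and the opening at its end, in the units of the state.
- r.get_state(): the state, without advancing time (a new reading comes with each control period).
- r.snapshot(name): name is "scene" or "top" or "wrist"; returns the picture (400x640x3 uint8, red, green, blue); there is no depth.
- r.get_calibration(name): a dict with "fx", "fy", "cx", "cy" (pixels), "R" (3x3) and "t" (3): a world point X has camera coordinates R X + t. Camera axes: x right, y down, z forward; pixel columns grow to the right and rows downward; lengths in m; the calibration is good to about 2 mm. A picture is of the moment at which its call begins: read the wrist's pose just before it. get_calibration takes no time and is no camera call; for the wrist camera it gives the pose at the moment of the call.
- r.finish_job(): hands the job in, once; it reports no verdict.
The state is a dict: "clock": time; "q": joint angles; "qd": joint speeds; "joint_torque": joint torques, N m; "tool_pos": TCP position; "eef_rot": TCP orientation; "contact_force": force on the tool from outside, world axes, zero at the start; "moment": the same for the moment, N m; "opening": opening from 0.0 (shut) to 1.0 (fully open).
Only numpy, scipy, OpenCV 4.12 (cv2) and the standard library are available. Lean on these libraries where they do the work, as an engineer would, in place of code of your own. Each camera call takes 0.05 s, during which the arm holds its last target.

## Working session

There is one attempt and no reset: what is moved stays moved. The work goes in short steps, Python scripts to look and compute and a tool call to move; the robot and the scene stay as the last step left them, time stands still between calls to the robot, and variables do not carry over. Pictures are saved under pics/ and viewed, and the job is handed in when it is done.

Besides the shell and the picture viewer there is one more tool, called as name(argument=value, ...), one argument or row to a line, values as JSON. play_rows: Moves the arm, as the interface text tells. Its arguments: {"type":"object","properties":{"increments":{"type":"array"},"grip_force":{"type":"number"}},"required":["increments"]}

```bash
mkdir -p pics
cat > h.py <<'E'
import numpy as np,cv2
from plant import r
def snap(n,f):
    c=r.get_calibration(n); im=r.snapshot(n); cv2.imwrite('pics/%s.png'%f,im[:,:,::-1]); np.savez('pics/%s.npz'%f,**{k:np.array(c[k]) for k in c}); return im
def K(f):
    return dict(np.load('pics/%s.npz'%f))
def ray(c,u,v):
    R=c['R'];o=-R.T@c['t'];d=R.T@np.array([(u-c['cx'])/c['fx'],(v-c['cy'])/c['fy'],1]);return o,d/np.linalg.norm(d)
def atz(c,u,v,z):
    o,d=ray(c,u,v);return o+d*(z-o[2])/d[2]
def tri(l):
    A=np.zeros((3,3));b=np.zeros(3)
    for o,d in l:
        P=np.eye(3)-np.outer(d,d);A+=P;b+=P@o
    x=np.linalg.solve(A,b);return x,[np.linalg.norm((np.eye(3)-np.outer(d,d))@(x-o)) for o,d in l]
def proj(c,X):
    p=c['R']@np.array(X)+c['t'];return np.array([c['fx']*p[0]/p[2]+c['cx'],c['fy']*p[1]/p[2]+c['cy']])
def crop(f,x0,y0,x1,y1,s,out):
    im=cv2.imread('pics/%s.png'%f)[y0:y1,x0:x1];cv2.imwrite('pics/%s.png'%out,cv2.resize(im,None,fx=s,fy=s,interpolation=cv2.INTER_CUBIC))
E
python3 -c "
from h import *
for n in ['scene','top','wrist']:
    snap(n,n+'0');c=K(n+'0');print(n,c['fx'],c['cx'],c['cy'],-c['R'].T@c['t'],c['R'][2])
print(r.get_state())"
```

```text
scene 384.56348753524503 321.74577973549583 199.53736242646315 [ 1.15934491 -0.5976442   1.15706838] [-0.45174992  0.42728537 -0.78316616]
top 369.22703813024805 316.956962003325 205.2544816907479 [ 0.35161608 -0.03812459  1.05127258] [ 0.23133514  0.01820416 -0.97270379]
wrist 327.5156524586991 321.659649769551 197.0560754049218 [0.11530515 0.61888542 0.38421917] [ 0.26398325 -0.08277992 -0.96096843]
{'clock': 0.15, 'q': array([-1.23818414,  0.68978086, -0.19456652,  1.56605539,  0.15729034,
        0.90251352, -0.21512778]), 'qd': array([ 0.00101796, -0.00175588, -0.00020907, -0.00211008, -0.00042326,
       -0.00058155,  0.00051028]), 'joint_torque': array([-1.86148973e-03, -5.27861631e+01, -1.26837920e+00, -1.53585559e+01,
       -5.24397532e-02,  3.86133979e-03,  1.17928153e-04]), 'tool_pos': array([0.18386574, 0.59685859, 0.23811506]), 'eef_rot': array([ 8.04466106e-01,  5.93998162e-01, -5.28297399e-04,  4.33414916e-04]), 'contact_force': array([ 0.29918538, -0.37152822,  0.20276056]), 'moment': array([ 0.01626672,  0.00495061, -0.00626405]), 'opening': 0.9998992899518849}
```

View pics/scene0.png

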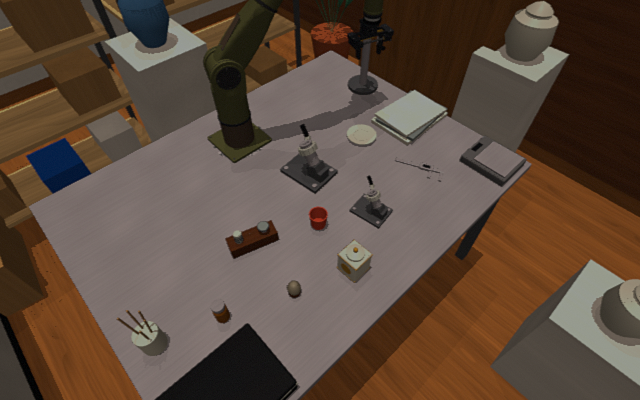

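View pics/top0.png

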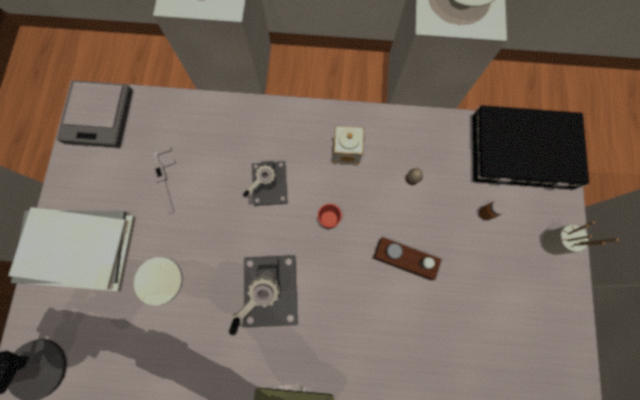

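View pics/wrist0.png

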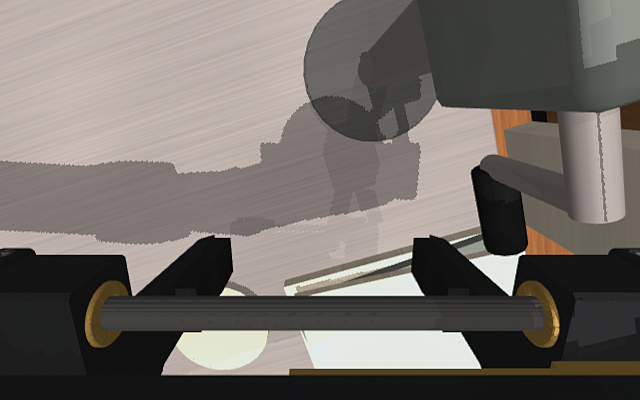

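```bash
python3 -c "
from h import *
c=K('top0')
for n,p in dict(bigA=(245,257),bigB=(296,257),bigC=(298,325),bigD=(244,327),sA=(250,162),sB=(285,161),sC=(288,204),sD=(252,206)).items(): print(n,atz(c,*p,.012))
crop('top0',220,140,320,350,4,'ct'); crop('top0',360,220,460,290,8,'cr'); crop('scene0',270,110,410,240,5,'cs'); crop('scene0',215,210,295,265,8,'csr')
"
```

```text
bigA [0.43389812 0.16998161 0.012     ]
bigB [0.44553644 0.02767742 0.012     ]
bigC [0.26508689 0.00514163 0.012     ]
bigD [0.24820147 0.14902404 0.012     ]
sA [0.71443749 0.19073792 0.012     ]
sB [0.72608356 0.08723519 0.012     ]
sC [0.59566151 0.06520609 0.012     ]
sD [0.58124237 0.16837016 0.012     ]
```

View pics/cr.png

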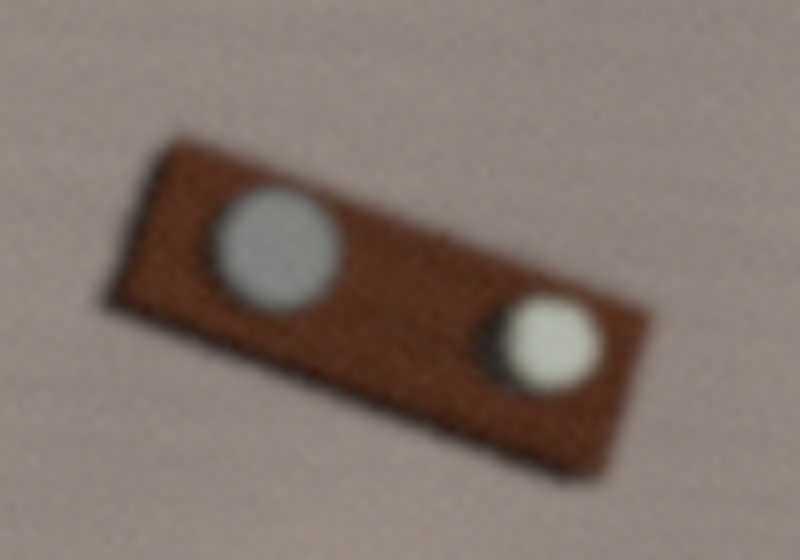

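View pics/cs.png

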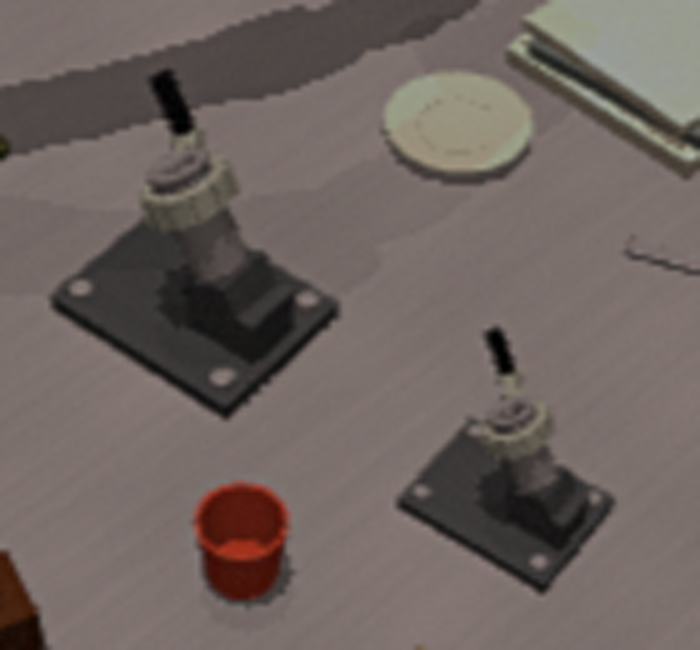

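View pics/csr.png

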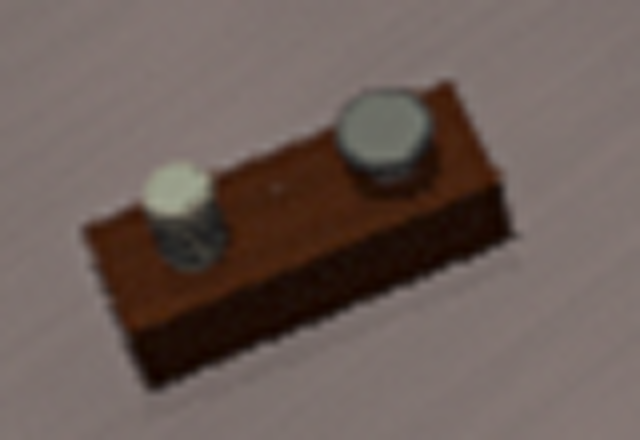

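View pics/ct.png

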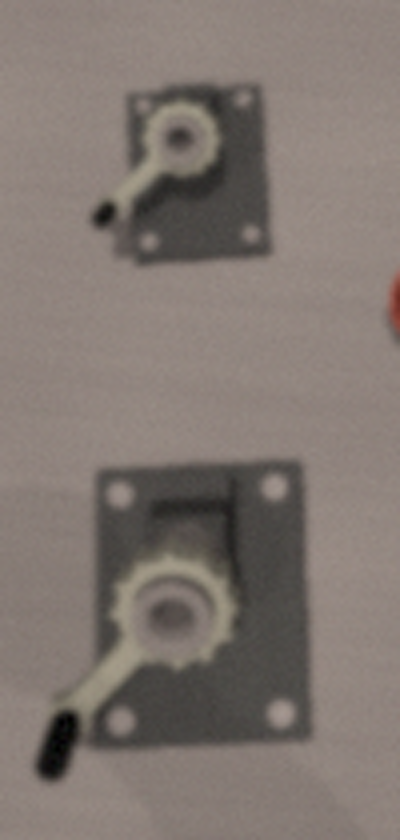

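```bash
python3 -c "
from h import *
t=K('top0');s=K('scene0')
def T(a,b): print(tri([ray(t,*a),ray(s,*b)]))
T((428.75,262.9),(237.5,233.5)) # lens
T((360+278/8,220+248/8),(215+384/8,210+127/8)) # mirror
T((220+181/4,140+138/4),(270+514/5,110+413/5)) # small rim
T((220+104/4,140+213/4),(270+495/5,110+330/5)) # handle top
for p in [(165,140),(645,310),(605,480),(112,300)]: print(atz(t,360+p[0]/8,220+p[1]/8,.048))
for p in [(145,105),(244,98),(251,233),(150,241)]: print(atz(t,220+p[0]/4,140+p[1]/4,.012))
for p in [(145,105),(244,98),(251,233),(150,241)]: print(proj(s,atz(t,220+p[0]/4,140+p[1]/4,.012)))
print(atz(t,330,216,.06),atz(t,349,140,.126), atz(t,263,292,.15),atz(t,235,325,.17))
"
```

```text
(array([ 0.45332778, -0.31851328,  0.08700273]), [np.float64(0.002991413112966613), np.float64(0.0029914131129663967)])
(array([ 0.4785424 , -0.23298154,  0.07286571]), [np.float64(0.002603391058336831), np.float64(0.0026033910583368562)])
(array([0.65205401, 0.12758366, 0.10406607]), [np.float64(0.0028174014338252056), np.float64(0.002817401433825188)])
(array([0.59375851, 0.17077474, 0.11184469]), [np.float64(0.002618216643406734), np.float64(0.0026182166434066253)])
[ 0.51401775 -0.2004032   0.048     ]
[ 0.46943966 -0.36433317  0.048     ]
[ 0.4119     -0.35127045  0.048     ]
[ 0.45812685 -0.18481841  0.048     ]
[0.70270169 0.17060546 0.012     ]
[0.71415923 0.09796482 0.012     ]
[0.61152972 0.08212675 0.012     ]
[0.59958201 0.15455493 0.012     ]
[387.36963302 210.11947198]
[376.66391135 222.93505502]
[353.1953597  208.86545808]
[364.05863109 196.69815049]
[ 0.56010477 -0.05767221  0.06      ] [ 0.75855796 -0.09201555  0.126     ] [0.34430845 0.08926147 0.15      ] [0.26656597 0.14154811 0.17      ]
```

play_rows(
  increments=[
    [1,-2,40,-2,0,0,0.08],
    [1,-2,62,-4,0,0,0.1],
    [1,-2,62,-4,0,0,0.1],
    [1,-2,62,-4,0,0,0.1],
    [1,-2,62,-4,0,0,0.1],
    [1,-2,62,-4,0,0,0.1],
    [1,-2,62,-4,0,0,0.1],
    [1,-2,50,-4,0,0,0.1],
  ],
)

```text
clock: 1.15
tool_pos: [0.5368, 0.3137, 0.2639]
eef_rot: [0.971, 0.237, -0.003, -0.0]
contact_force: [0.3, -0.2, -0.4]
opening: 0.998
```

```bash
python3 -c "
from h import *
snap('wrist','w1');s=r.get_state();print(s['clock'],s['tool_pos'],s['eef_rot'],s['q'])"
```

```text
1.2 [0.54190713 0.30471289 0.26456407] [ 0.97302553  0.23066364 -0.00169046  0.00356991] [-0.58770515  0.65476445 -0.00282751  1.54600238  0.00890943  0.9465106
 -0.12965805]
```

View pics/w1.png

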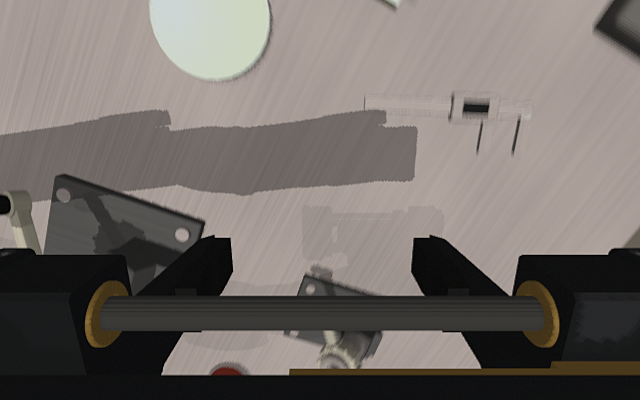

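play_rows(
  increments=[
    [0.6,0,36,0,0,0,0.05],
    [0.6,0,36,0,0,0,0.05],
    [0.6,0,36,0,0,0,0.05],
    [0.6,0,36,0,0,0,0.05],
    [0.6,0,36,0,0,0,0.05],
    [0.6,0,36,0,0,0,0.05],
    [0.6,0,30,0,0,0,0.05],
    [0.6,0,10,0,0,0,0.02],
  ],
)

```text
clock: 2.2
tool_pos: [0.6196, 0.0548, 0.2634]
eef_rot: [0.999, 0.043, -0.003, 0.004]
contact_force: [-0.9, 0.6, 0.5]
opening: 0.6
```

```bash
python3 -c "
from h import *
snap('wrist','w2');s=r.get_state();print(s['clock'],s['tool_pos'],s['eef_rot'],s['qd'].round(2))"
```

```text
2.25 [0.61957696 0.05428811 0.26343378] [ 0.99909597  0.04216531 -0.00347365  0.00415564] [-0.03 -0.   -0.02 -0.    0.    0.    0.  ]
```

View pics/w2.png

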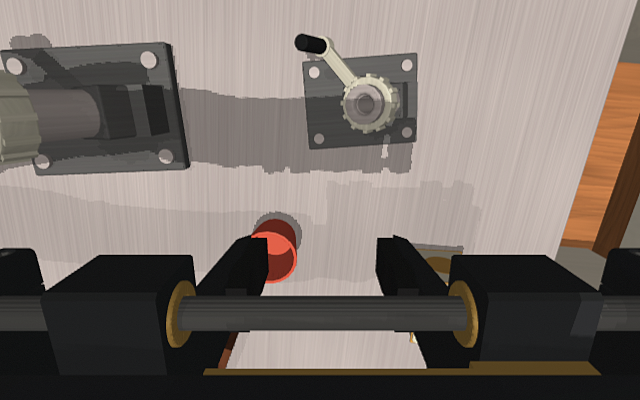

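```bash
python3 -c "
from h import *
crop('w2',285,25,425,155,5.5,'w2c')"
```

```text
(no output)
```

View pics/w2c.png

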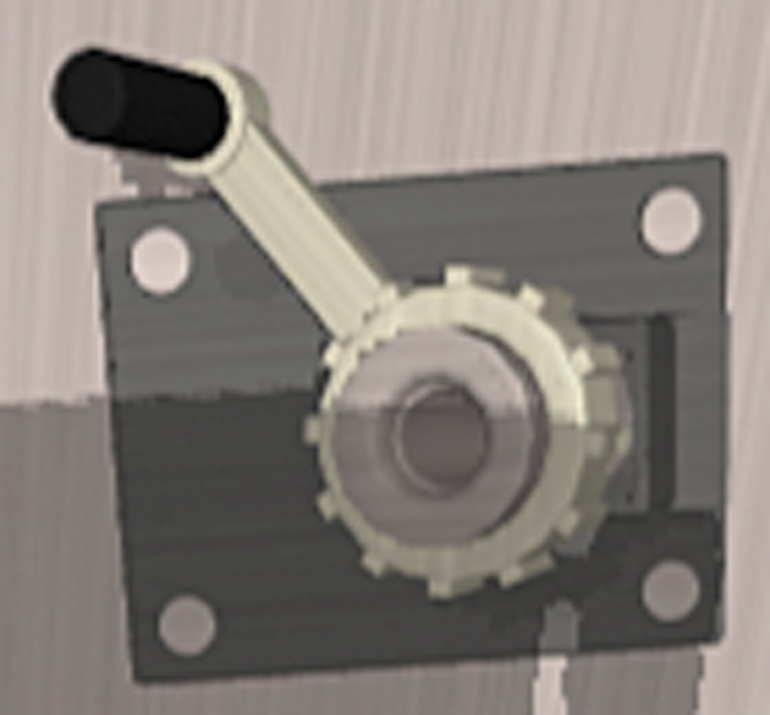

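```bash
cat >> h.py <<'E'
def mouthR(yaw,lean=np.radians(28)):
    z=np.array([-np.sin(lean)*np.cos(yaw),-np.sin(lean)*np.sin(yaw),np.cos(lean)])
    y=np.array([-np.sin(yaw),np.cos(yaw),0]);x=np.cross(y,z);return np.stack([x,y,z],1)
def circ(M,R,rad,h,n=60):
    a=np.linspace(0,2*np.pi,n,endpoint=False);return [M+R@np.array([rad*np.cos(t),rad*np.sin(t),h]) for t in a]
E
python3 -c "
from h import *
c=K('w2');f=lambda a,b:(285+a/5.5-.4,25+b/5.5-.4)
H=[atz(c,*f(*p),.012) for p in [(160,261),(671,221),(671,590),(187,626)]]
print(H)
H=np.array(H)[:,:2];d=H[1]-H[0];e=H[2]-H[3];print(np.degrees(np.arctan2(d[1],d[0])),np.degrees(np.arctan2(e[1],e[0])))
for a,b in ((0,3),(1,2)):
  g=H[a]-H[b];print(np.degrees(np.arctan2(-g[0],g[1])))
print(H.mean(0),np.linalg.norm(d),np.linalg.norm(e))
yaw=np.radians(8.9);R=mouthR(yaw)
M=atz(c,*f(443,436),.108);print(M)
im=cv2.imread('pics/w2.png');s=10;x0,y0=330,65
im=cv2.resize(im[y0:y0+75,x0:x0+80],None,fx=s,fy=s,interpolation=cv2.INTER_CUBIC)
for rad,h,col in [(.018,0,(0,255,0)),(.0095,0,(0,255,255)),(.024,-.008,(255,0,0)),(.018,-.008,(0,0,255))]:
  for X in circ(M,R,rad,h,150):
    p=(proj(c,X)-[x0,y0]+.5)*s;cv2.circle(im,tuple(int(v) for v in p),1,col,-1)
cv2.imwrite('pics/ov.png',im)
"
```

```text
[array([0.59939849, 0.1573032 , 0.012     ]), array([0.70319949, 0.17379731, 0.012     ]), array([0.71497755, 0.1000357 , 0.012     ]), array([0.61109995, 0.08334373, 0.012     ])]
9.028886365719641 9.128753828650785
8.990498365079654
9.072257995280498
[0.65716887 0.12861999] 0.10510329520544048 0.1052101672415727
[0.65028444 0.12776071 0.108     ]
```

View pics/ov.png

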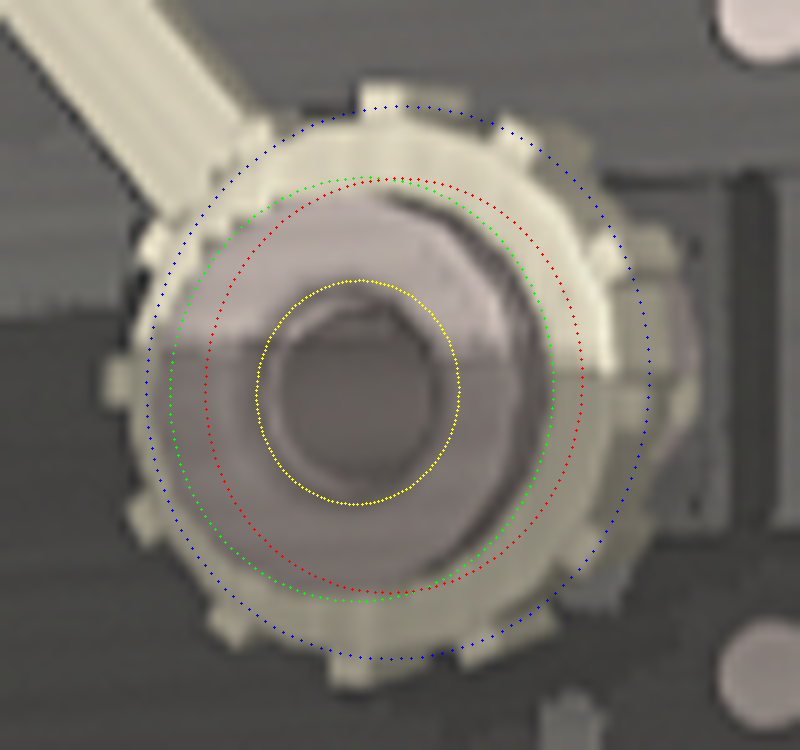

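```bash
python3 -c "
from h import *
c=K('w2');f=lambda a,b:(285+a/5.5-.4,25+b/5.5-.4)
C=np.array([atz(c,*f(*p),.012) for p in [(97,205),(725,153),(720,640),(135,683)]])
for i in range(4): print(np.linalg.norm(C[i]-C[i-1]),end=' ')
print(C.mean(0), -c['R'].T@c['t'])
from scipy.optimize import least_squares
R=mouthR(np.radians(9.05));s=10
def ext(M,rad,h):
  p=np.array([(proj(c,X)-[330,65]+.5)*s for X in circ(M,R,rad,h,180)]);return p[:,0].min(),p[:,0].max(),p[:,1].min(),p[:,1].max()
obs=np.array([155,515,190,595])
for z in (None,.108,.105):
  if z is None: q=least_squares(lambda M:np.array(ext(M,.018,0))-obs,[.65,.128,.108])
  else: q=least_squares(lambda M:np.array(ext(np.append(M,z),.018,0))-obs,[.65,.128])
  print(z,q.x,q.fun)
q=least_squares(lambda M:np.array(ext(M,.024,-.008))-np.array([133,615,120,650]),[.65,.128,.108]);print(q.x,q.fun)
"
```

```text
0.09812962437235902 0.12803052256723887 0.09833328594703557 0.1282363507244945 [0.65644499 0.12866244 0.012     ] [0.61397064 0.12787456 0.40911384]
None [0.64975983 0.12733067 0.09225714] [-1.55939183  1.47696233  1.34506068 -1.39479269]
0.108 [0.64791982 0.12727295] [-11.31099087  10.66558469  -8.61011186   9.63817652]
0.105 [0.64827074 0.12728481] [-9.37301459  8.84377805 -6.6414596   7.43999288]
[0.64974602 0.12744005 0.09544625] [ 0.36037907 -0.33520609 -0.30758862  0.32307066]
```

```bash
python3 -c "
from h import *
c=K('w2');f=lambda a,b:(285+a/5.5-.4,25+b/5.5-.4)
M=np.array([.6487,.1273,.1065]);R=mouthR(np.radians(9.05))
for nut in np.arange(0,.31,.05):
  a=np.radians(135)-nut
  print(round(nut,2),[((proj(c,M+R@np.array([.07*np.cos(a),.07*np.sin(a),h]))+.4-[285,25])*5.5).round() for h in (.024,-.012)])
"
```

```text
0.0 [array([ 65., 135.]), array([178., 155.])]
0.05 [array([ 77., 116.]), array([189., 137.])]
0.1 [array([91., 97.]), array([202., 121.])]
0.15 [array([105.,  79.]), array([215., 104.])]
0.2 [array([120.,  62.]), array([230.,  89.])]
0.25 [array([135.,  45.]), array([245.,  74.])]
0.3 [array([152.,  29.]), array([260.,  60.])]
```

```bash
cat >> h.py <<'E'
from scipy.spatial.transform import Rotation as Ro, Slerp
def plan(pt,Rt,n,start=None,w=None):
    """straight-line rows from current pose; pt world, Rt 3x3"""
    s=r.get_state();p0=np.array(s['tool_pos']);R0=Ro.from_quat(s['eef_rot'])
    Rt=Ro.from_matrix(Rt);rv=(R0.inv()*Rt).as_rotvec()
    w=np.ones(n)/n if w is None else np.array(w)/sum(w);f=np.cumsum(w);fp=0;Rc=R0
    print('t',round(s['clock'],2),'F',np.round(s['contact_force'],1),'q7',s['q'].round(2))
    for i in range(n):
        d=Rc.inv().apply((np.array(pt)-p0)*w[i])*1000
        print(d.round(1).tolist(),(rv*w[i]).round(3).tolist());Rc=R0*Ro.from_rotvec(rv*f[i])
def down(a):
    a=np.radians(a);x=np.array([np.cos(a),np.sin(a),0]);z=np.array([0,0,-1.]);return np.stack([x,np.cross(z,x),z],1)
E
python3 -c "
from h import *
plan([.433,-.386,.2],down(-16.4),8)"
```

```text
t 2.25 F [ 0.6 -1.9  0.6] q7 [-0.21  0.66  0.08  1.55 -0.05  0.94 -0.03]
[-27.8, 52.8, 8.6] [0.001, 0.001, 0.046]
[-25.3, 54.1, 8.5] [0.001, 0.001, 0.046]
[-22.8, 55.2, 8.4] [0.001, 0.001, 0.046]
[-20.2, 56.2, 8.3] [0.001, 0.001, 0.046]
[-17.6, 57.1, 8.2] [0.001, 0.001, 0.046]
[-15.0, 57.8, 8.2] [0.001, 0.001, 0.046]
[-12.3, 58.5, 8.1] [0.001, 0.001, 0.046]
[-9.6, 59.0, 8.0] [0.001, 0.001, 0.046]
```

play_rows(
  increments=[
    [0.6,-29,55,9,0,0,0.046],
    [0.6,-26,56,9,0,0,0.046],
    [0.6,-24,58,9,0,0,0.046],
    [0.6,-21,59,8,0,0,0.046],
    [0.6,-18,60,8,0,0,0.046],
    [0.6,-16,61,8,0,0,0.046],
    [0.6,-11,55,8,0,0,0.046],
    [0.6,-4,30,4,0,0,0.046],
  ],
)

```text
clock: 3.25
tool_pos: [0.4511, -0.3621, 0.1997]
eef_rot: [0.991, -0.13, 0.0, -0.002]
contact_force: [1.4, 0.5, 0.3]
opening: 0.603
```

```bash
python3 -c "
from h import *
snap('wrist','w3');s=r.get_state();print(s['clock'],s['tool_pos'],s['eef_rot'],s['qd'].round(2));c=K('w3');print(proj(c,[.4533,-.3185,.09]))"
```

```text
3.3 [ 0.44915835 -0.36597274  0.19944826] [ 9.91111549e-01 -1.33032998e-01  1.97203597e-05 -3.43577524e-04] [-0.04 -0.02 -0.01  0.03  0.02  0.   -0.02]
[310.96388509 142.66109594]
```

View pics/w3.png

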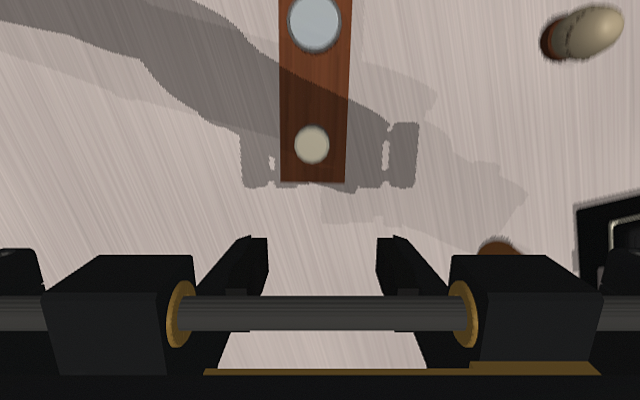

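```bash
python3 -c "
from h import *
crop('w3',270,0,370,190,4,'w3c')"
```

```text
(no output)
```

View pics/w3c.png

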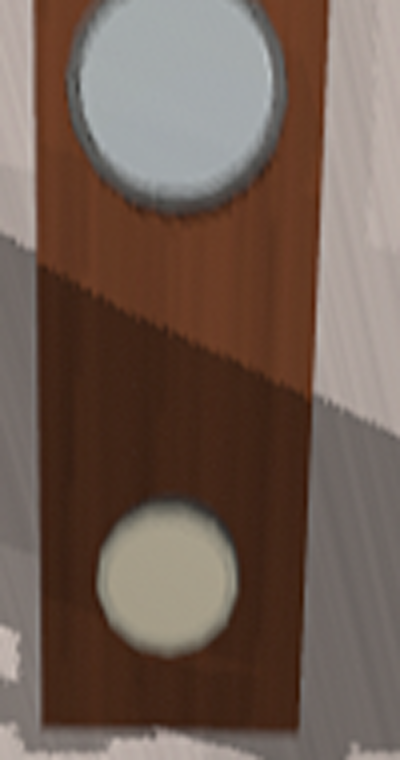

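```bash
python3 -c "
from h import *
c=K('w3');L=atz(c,311.6,144.1,.09);print(L)
for u,v in((297.2-3,144),(329,144)): print(atz(c,u,v,.09))
plan([L[0],L[1],.15],down(-16),3)
plan([L[0],L[1],.054],down(-16),8)"
```

```text
[ 0.45348132 -0.31969807  0.09      ]
[ 0.44043373 -0.31612865  0.09      ]
[ 0.46657012 -0.32311854  0.09      ]
t 3.3 F [-1.3 -3.  -0.1] q7 [ 0.54  0.68  0.1   1.76 -0.1   0.71  0.43]
[-2.7, -15.2, 16.5] [-0.0, 0.0, 0.004]
[-2.7, -15.2, 16.5] [-0.0, 0.0, 0.004]
[-2.8, -15.2, 16.5] [-0.0, 0.0, 0.004]
t 3.3 F [-1.3 -3.  -0.1] q7 [ 0.54  0.68  0.1   1.76 -0.1   0.71  0.43]
[-1.0, -5.7, 18.2] [-0.0, 0.0, 0.002]
[-1.0, -5.7, 18.2] [-0.0, 0.0, 0.002]
[-1.0, -5.7, 18.2] [-0.0, 0.0, 0.002]
[-1.0, -5.7, 18.2] [-0.0, 0.0, 0.002]
[-1.0, -5.7, 18.2] [-0.0, 0.0, 0.002]
[-1.0, -5.7, 18.2] [-0.0, 0.0, 0.002]
[-1.1, -5.7, 18.2] [-0.0, 0.0, 0.002]
[-1.1, -5.7, 18.2] [-0.0, 0.0, 0.002]
```

play_rows(
  increments=[
    [0.6,-3,-15,14,0,0,0.004],
    [0.6,-3,-16,14,0,0,0.004],
    [0.6,-2,-14,14,0,0,0],
    [0.6,0,-2,14,0,0,0],
    [0.6,0,0,14,0,0,0],
    [0.6,0,0,8,0,0,0],
    [0.6,0,0,2,0,0,0],
    [0.6,0,0,0,0,0,0],
  ],
)

```text
clock: 4.3
tool_pos: [0.4602, -0.3122, 0.1162]
eef_rot: [0.991, -0.132, 0.002, -0.002]
contact_force: [0.5, 0.0, 0.4]
opening: 0.602
```

```bash
python3 -c "
from h import *
snap('wrist','w4');s=r.get_state();print(s['clock'],s['tool_pos'],s['eef_rot'],s['qd'].round(2));plan([.4534,-.3195,.054],down(-16),4)"
```

```text
4.35 [ 0.46017917 -0.31230712  0.11639269] [ 0.99121851 -0.13219543  0.00252946 -0.00195617] [-0.   -0.01  0.    0.   -0.    0.    0.  ]
t 4.35 F [-0.6 -0.6 -0.6] q7 [ 0.47  0.78  0.08  1.89 -0.13  0.47  0.38]
[-1.2, 2.3, 15.6] [-0.001, -0.001, 0.004]
[-1.2, 2.2, 15.6] [-0.001, -0.001, 0.004]
[-1.2, 2.2, 15.6] [-0.001, -0.001, 0.004]
[-1.2, 2.2, 15.6] [-0.001, -0.001, 0.004]
```

View pics/w4.png

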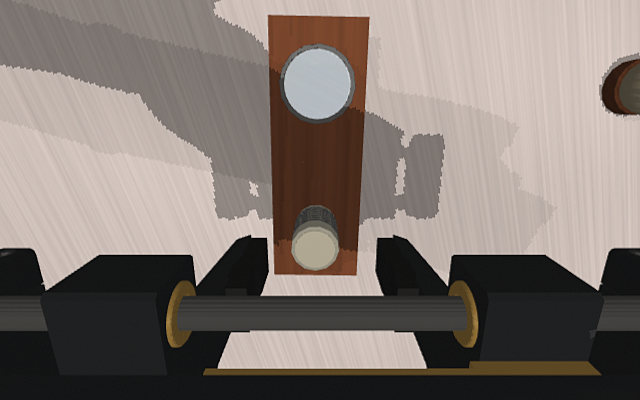

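```bash
python3 -c "
from h import *
c=K('w4');print(atz(c,315.3,248.5,.09));L=[.4534,-.3195,.09];print(proj(c,L))
crop('w4',280,190,350,280,7,'w4c')
plan([.4534,-.3195,.100],down(-16),1)"
```

```text
[ 0.45383679 -0.31903877  0.09      ]
[314.78146552 249.39690866]
t 4.35 F [-0.6 -0.6 -0.6] q7 [ 0.47  0.78  0.08  1.89 -0.13  0.47  0.38]
[-4.7, 8.8, 16.3] [-0.005, -0.004, 0.014]
```

View pics/w4c.png

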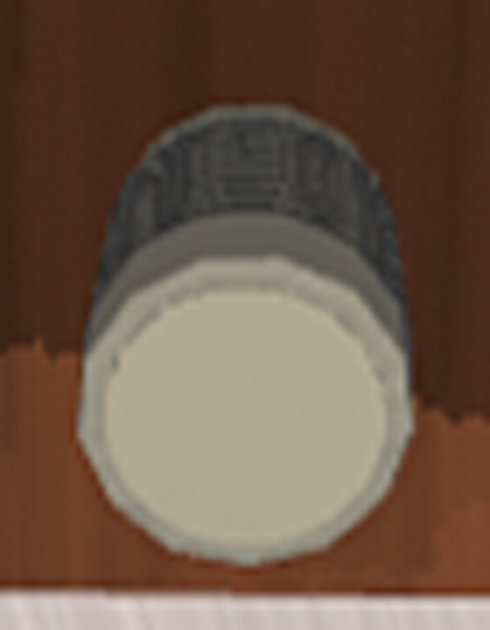

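play_rows(
  increments=[
    [0.6,-3,5,4,-0.003,-0.003,0.01],
    [0.6,-1.7,3.6,8,-0.002,-0.001,0],
    [0.6,0,0,13,0,0,0],
    [0.6,0,0,13,0,0,0],
    [0.6,0,0,13,0,0,0],
    [0.6,0,0,8,0,0,0],
    [0.6,0,0,3,0,0,0],
    [0.6,0,0,0,0,0,0],
  ],
)

```text
clock: 5.35
tool_pos: [0.4529, -0.3203, 0.0498]
eef_rot: [0.99, -0.138, 0.0, 0.0]
contact_force: [-0.2, 0.4, -0.5]
opening: 0.599
```

```bash
python3 -c "
from h import *
s=r.get_state();print(s['tool_pos'],s['eef_rot']);plan([.4536,-.3192,.054],down(-16),1)"
```

```text
[ 0.45288092 -0.32027874  0.04977487] [ 9.90461822e-01 -1.37786693e-01  9.61803280e-05  4.43612365e-04]
t 5.35 F [-0.2  0.4 -0.5] q7 [ 0.5   0.89  0.06  1.91 -0.14  0.34  0.39]
[0.4, -1.2, -4.2] [0.001, -0.0, 0.003]
```

play_rows(
  increments=[
    [0.6,0.4,-1,-4,0,0,0],
    [0.6,0,0,0,0,0,0],
    [0.2,0,0,0,0,0,0],
    [0.2,0,0,0,0,0,0],
    [0.2,0,0,0,0,0,0],
    [0.2,0,0,0,0,0,0],
    [0.2,0,0,0,0,0,0],
    [0.2,0,0,0,0,0,0],
  ],
  grip_force=30,
)

```text
clock: 6.35
tool_pos: [0.4544, -0.3198, 0.0554]
eef_rot: [0.99, -0.138, 0.001, 0.001]
contact_force: [-0.5, 0.0, -0.2]
opening: 0.313
```

```bash
python3 -c "
from h import *
snap('wrist','w5');s=r.get_state();print(s['tool_pos'],s['eef_rot'],s['opening'],s['opening']*88,s['contact_force'],s['moment']);c=K('w5')
p=proj(c,[.4536,-.3192,.09]);print(p);crop('w5',270,210,370,290,7,'w5c')"
```

```text
[ 0.45437204 -0.31978943  0.05535469] [ 9.90464646e-01 -1.37758387e-01  1.23187929e-03  9.45672997e-04] 0.3081180657933372 27.114389789813675 [-0.18477254 -0.3730424   0.63717411] [-0.10248381  0.12388123  0.00631019]
[321.55444573 294.97288382]
```

View pics/w5.png

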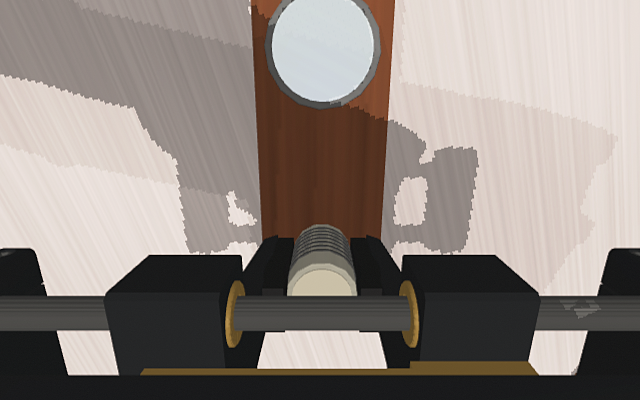

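```bash
cat >> h.py <<'E'
def tool(phi,R):
    a=np.radians(phi);x=R@np.array([np.cos(a),np.sin(a),0]);z=-R[:,2];return np.stack([x,np.cross(z,x),z],1)
M0=np.array([.6487,.1273,.1065]);RM=mouthR(np.radians(9.05))
E
python3 -c "
from h import *
P=M0+RM[:,2]*(.0074+.04+.07);print(P)
plan(P,tool(25,RM),10)"
```

```text
[0.59427015 0.11863046 0.21015805]
t 6.4 F [-0.2 -0.4  0.6] q7 [ 0.49  0.88  0.06  1.91 -0.14  0.35  0.39]
[1.5, -46.0, -15.5] [0.0, 0.05, -0.085]
[6.2, -45.6, -15.3] [0.0, 0.05, -0.085]
[10.8, -44.9, -14.9] [0.0, 0.05, -0.085]
[15.4, -43.8, -14.2] [0.0, 0.05, -0.085]
[19.7, -42.3, -13.3] [0.0, 0.05, -0.085]
[23.9, -40.5, -12.2] [0.0, 0.05, -0.085]
[27.8, -38.2, -10.9] [0.0, 0.05, -0.085]
[31.5, -35.7, -9.4] [0.0, 0.05, -0.085]
[34.9, -32.9, -7.8] [0.0, 0.05, -0.085]
[37.9, -29.8, -5.9] [0.0, 0.05, -0.085]
```

play_rows(
  increments=[
    [0.2,0,0,-10,0,0,0],
    [0.2,0,0,-20,0,0,0],
    [0.2,0,0,-30,0,0,0],
    [0.2,0,0,-35,0,0,0],
    [0.2,0,0,-35,0,0,0],
    [0.2,0,-5,-30,0,0,0],
    [0.2,0,-5,-5,0,0,0],
    [0.2,0,0,0,0,0,0],
  ],
)

```text
clock: 7.4
tool_pos: [0.4554, -0.3087, 0.2272]
eef_rot: [0.99, -0.138, 0.0, 0.0]
contact_force: [0.3, -0.0, -1.7]
opening: 0.304
```

```bash
python3 -c "
from h import *
P=M0+RM[:,2]*(.0074+.04+.07);print(P)
s=r.get_state();print(s['tool_pos'],s['opening'])
plan(P,tool(25,RM),10)"
```

```text
[0.59427015 0.11863046 0.21015805]
[ 0.45536885 -0.30873718  0.22724439] 0.303767765046652
t 7.4 F [ 0.3 -0.  -1.7] q7 [ 0.43  0.61  0.13  1.82 -0.11  0.72  0.34]
[1.7, -44.9, 1.7] [0.0, 0.05, -0.085]
[5.4, -44.6, 1.9] [0.0, 0.05, -0.085]
[9.1, -44.0, 2.2] [0.0, 0.05, -0.085]
[12.7, -43.1, 2.8] [0.0, 0.05, -0.085]
[16.1, -41.8, 3.5] [0.0, 0.05, -0.085]
[19.4, -40.3, 4.4] [0.0, 0.05, -0.085]
[22.6, -38.5, 5.5] [0.0, 0.05, -0.085]
[25.5, -36.5, 6.7] [0.0, 0.05, -0.085]
[28.1, -34.2, 8.0] [0.0, 0.05, -0.085]
[30.5, -31.7, 9.5] [0.0, 0.05, -0.085]
```

play_rows(
  increments=[
    [0.2,2,-45,1,0,0.05,-0.085],
    [0.2,5,-45,1,0,0.05,-0.085],
    [0.2,9,-44,1,0,0.05,-0.085],
    [0.2,13,-43,2,0,0.05,-0.085],
    [0.2,16,-42,3,0,0.05,-0.085],
    [0.2,19,-40,4,0,0.05,-0.085],
    [0.2,23,-38,5,0,0.05,-0.085],
    [0.2,25,-36,6,0,0.05,-0.085],
  ],
)

```text
clock: 8.4
tool_pos: [0.5611, 0.0387, 0.2089]
eef_rot: [0.96, 0.208, 0.187, 0.027]
contact_force: [13.5, 2.5, 2.5]
opening: 0.308
```

```bash
python3 -c "
from h import *
P=M0+RM[:,2]*(.0074+.04+.07);print(P)
s=r.get_state();print(s['tool_pos'],s['opening'])
plan(P,tool(25,RM),4)"
```

```text
[0.59427015 0.11863046 0.21015805]
[0.56108075 0.03868207 0.20889774] 0.30755473946816403
t 8.4 F [13.5  2.5  2.5] q7 [-0.22  0.56  0.07  2.16  0.01  0.04  0.25]
[15.3, -15.0, 3.3] [-0.002, 0.028, -0.04]
[15.8, -14.4, 3.7] [-0.002, 0.028, -0.04]
[16.2, -13.7, 4.1] [-0.002, 0.028, -0.04]
[16.6, -13.1, 4.6] [-0.002, 0.028, -0.04]
```

```bash
cat > kin.py <<'E'
import numpy as np,itertools
from scipy.optimize import least_squares
from scipy.spatial.transform import Rotation as Ro
D=[([-1.23818414,0.68978086,-0.19456652,1.56605539,0.15729034,0.90251352,-0.21512778],[0.18386574,0.59685859,0.23811506],[8.04466106e-01,5.93998162e-01,-5.28297399e-04,4.33414916e-04]),
([-0.58770515,0.65476445,-0.00282751,1.54600238,0.00890943,0.9465106,-0.12965805],[0.54190713,0.30471289,0.26456407],[0.97302553,0.23066364,-0.00169046,0.00356991]),
([-0.21,0.66,0.08,1.55,-0.05,0.94,-0.03],[0.61957696,0.05428811,0.26343378],[0.99909597,0.04216531,-0.00347365,0.00415564]),
([0.47,0.78,0.08,1.89,-0.13,0.47,0.38],[0.46017917,-0.31230712,0.11639269],[0.99121851,-0.13219543,0.00252946,-0.00195617]),
([0.5,0.89,0.06,1.91,-0.14,0.34,0.39],[0.45288092,-0.32027874,0.04977487],[9.90461822e-01,-1.37786693e-01,0,0]),
([0.43,0.61,0.13,1.82,-0.11,0.72,0.34],[0.45536885,-0.30873718,0.22724439],[.99,-.138,0,0]),
([-0.22,0.56,0.07,2.16,0.01,0.04,0.25],[0.56108075,0.03868207,0.20889774],[0.96,0.208,0.187,0.027])]
Y=lambda a:Ro.from_euler('y',a);Z=lambda a:Ro.from_euler('z',a)
def fk(q,p,sg):
    h,l1,l2,d,a,b,c=p;q=np.array(q)*sg
    R=Z(q[0]);x=np.array([0,0,h]);R=R*Y(q[1])*Z(q[2]);x=x+R.apply([a,0,l1]);R=R*Y(q[3])
    x=x+R.apply([b,0,l2]);R=R*Z(q[4])*Y(q[5]);x=x+R.apply([c,0,d]);R=R*Z(q[6]);return x,R
if __name__=='__main__':
    best=[]
    for s in itertools.product([1,-1],repeat=3):
        sg=np.array([-1,1,s[0],1,s[1],1,s[2]])
        def f(p):
            o=[]
            for q,t,e in D:
                x,R=fk(q,p,sg);o+=list((x-t)*10)
                o+=list((R.inv()*Ro.from_quat(e)).as_rotvec())
            return np.array(o)
        k=least_squares(f,[.3,.4,.4,.2,0,0,0]);best.append((k.cost,s,k.x.round(4),np.abs(k.fun).max()))
    for b in sorted(best,key=lambda b:b[0])[:3]: print(b)
E
python3 kin.py
```

```text
(np.float64(25.364376135108923), (-1, -1, 1), array([ 0.3939,  0.4299,  0.3906,  0.3588, -0.1387, -0.0472, -0.1274]), np.float64(3.078993442499239))
(np.float64(27.55752153908225), (-1, 1, 1), array([ 0.2286,  0.4335,  0.2445,  0.0829,  0.1969, -0.0444,  0.0296]), np.float64(3.017608475706817))
(np.float64(28.858551110727237), (1, -1, 1), array([-0.104 , -0.0363,  0.1645, -0.3053,  0.0251, -0.2552, -0.3069]), np.float64(2.9914311844530665))
```

```bash
sed -i 's/R=R\*Z(q\[6\]);return/R=R*Z(q[6]+np.pi);return/' kin.py; python3 kin.py
```

```text
(np.float64(0.6563114733683248), (-1, -1, -1), array([ 0.3939,  0.4299,  0.3906,  0.3588, -0.1387, -0.0472, -0.1274]), np.float64(0.576189439474693))
(np.float64(0.9818088097170303), (-1, 1, -1), array([ 0.2286,  0.4335,  0.2445,  0.0829,  0.1969, -0.0444,  0.0296]), np.float64(0.8391686260656561))
(np.float64(1.492122533033241), (-1, 1, 1), array([ 0.2286,  0.4335,  0.2445,  0.0829,  0.1969, -0.0444,  0.0296]), np.float64(0.8391686253526537))
```

```bash
cat > kin2.py <<'E'
from kin import *
res=[]
for s in itertools.product([1,-1],repeat=7):
    sg=np.array(s)
    def f(p):
        o=[]
        for q,t,e in D:
            q=np.array(q)+p[7:14]
            x,R=fk(q,p[:7],sg);o+=list((x-t)*10);o+=list((R.inv()*Ro.from_quat(e)).as_rotvec())
        return np.concatenate([o,np.array(p[7:])*.003])
    if s[1]!=1: continue
    for o7 in (0,np.pi):
        k=least_squares(f,[.3,.4,.4,.2,0,0,0]+[0]*6+[o7],max_nfev=60);res.append((k.cost,s,k.x.round(3),np.abs(k.fun).max()))
for b in sorted(res,key=lambda b:b[0])[:4]: print(b)
E
python3 kin2.py
```

```text
(np.float64(0.002497109325011207), (-1, 1, -1, 1, -1, 1, -1), array([ 0.348,  0.565,  0.336,  0.31 ,  0.044, -0.004,  0.015,  0.07 ,
       -0.021,  0.013,  0.047, -0.012, -0.024,  0.088]), np.float64(0.034016163920469585))
(np.float64(0.00258400773486152), (-1, 1, 1, 1, -1, 1, -1), array([ 0.348, -0.565,  0.336,  0.31 , -0.044, -0.004,  0.015,  0.07 ,
        3.121,  0.013, -3.094, -0.012, -0.024,  0.088]), np.float64(0.03400366921745692))
(np.float64(0.0025879343416667215), (-1, 1, -1, 1, 1, 1, -1), array([ 0.348,  0.565, -0.336,  0.31 ,  0.044,  0.004,  0.015,  0.07 ,
       -0.021,  0.013,  3.188, -0.012, -3.165,  0.088]), np.float64(0.03403565738725817))
(np.float64(0.0025880993872572323), (-1, 1, -1, 1, -1, -1, -1), array([ 0.348,  0.565,  0.336,  0.31 ,  0.044, -0.004, -0.015,  0.07 ,
       -0.021,  0.013,  0.047,  3.13 , -0.024,  3.23 ]), np.float64(0.03401700450058731))
```

```bash
cat > ik.py <<'E'
from kin import *
from h import *
P=np.array([0.348,0.565,0.336,0.31,0.044,-0.004,0.015]);OFF=np.array([.07,-.021,.013,.047,-.012,-.024,3.2296])-np.array([0,0,0,0,0,0,np.pi])
SG=np.array([-1,1,-1,1,-1,1,-1])
LO=np.array([-3.01,-.46,-1.47,.13,-1,.04,-2.66]);HI=np.array([3.01,2.08,1.51,2.56,4.14,2.09,2.66])
from kin2 import res
b=sorted(res,key=lambda b:b[0])[0];P=b[2][:7];OFF=b[2][7:];SG=np.array(b[1])
def FK(q): return fk(np.array(q)+OFF,P,SG)
def IK(p,R,q0,reg=1e-3):
    R=Ro.from_matrix(R);q0=np.clip(q0,LO+.005,HI-.005)
    def f(q):
        x,Q=FK(q);return np.concatenate([(x-p)*10,(Q.inv()*R).as_rotvec(),reg*(q-q0)])
    k=least_squares(f,q0,bounds=(LO,HI));return k.x,np.abs(k.fun[:3]).max()*100,np.abs(k.fun[3:6]).max()
E
python3 - <<'E'
import sys;sys.path.insert(0,'.')
from ik import *
q=[-0.22,0.56,0.07,2.16,0.01,0.04,0.25]
for h in (.07,.0):
  T=M0+RM[:,2]*(.0474+h if h else .0074)
  for phi in (-65,-20,25,70,115,160,205):
    for q5,q7 in ((0,0),(np.pi,0),(np.pi/2,0)):
      for q3 in (0,-.8,.8):
        x,e,a=IK(T,tool(phi,RM),[-.22,.56,q3,2.16,q5,.3,q7])
        if e<3 and a<.02: print(h,phi,q5,q3,x.round(2),round(e,1),a.round(3))
E
```

```text
(np.float64(0.002497109325011207), (-1, 1, -1, 1, -1, 1, -1), array([ 0.348,  0.565,  0.336,  0.31 ,  0.044, -0.004,  0.015,  0.07 ,
       -0.021,  0.013,  0.047, -0.012, -0.024,  0.088]), np.float64(0.034016163920469585))
(np.float64(0.00258400773486152), (-1, 1, 1, 1, -1, 1, -1), array([ 0.348, -0.565,  0.336,  0.31 , -0.044, -0.004,  0.015,  0.07 ,
        3.121,  0.013, -3.094, -0.012, -0.024,  0.088]), np.float64(0.03400366921745692))
(np.float64(0.0025879343416667215), (-1, 1, -1, 1, 1, 1, -1), array([ 0.348,  0.565, -0.336,  0.31 ,  0.044,  0.004,  0.015,  0.07 ,
       -0.021,  0.013,  3.188, -0.012, -3.165,  0.088]), np.float64(0.03403565738725817))
(np.float64(0.0025880993872572323), (-1, 1, -1, 1, -1, -1, -1), array([ 0.348,  0.565,  0.336,  0.31 ,  0.044, -0.004, -0.015,  0.07 ,
       -0.021,  0.013,  0.047,  3.13 , -0.024,  3.23 ]), np.float64(0.03401700450058731))
0.07 -65 3.141592653589793 0 [-0.49  0.62  0.33  2.21  3.96  0.28  1.07] 0.0 0.0
0.07 -65 3.141592653589793 -0.8 [-0.45  0.61  0.27  2.21  3.82  0.26  1.21] 0.0 0.0
0.07 -65 3.141592653589793 0.8 [-0.57  0.6
[... 5226 characters left out ...]
 -0.8 [ 0.02  0.88 -0.52  2.1   2.26  0.52  0.49] 0.0 0.0
0.0 160 1.5707963267948966 0.8 [-0.11  0.84 -0.29  2.11  2.54  0.4   0.17] 0.0 0.0
0.0 205 0 -0.8 [ 0.07  0.91 -0.61  2.1   2.19  0.57  1.37] 0.0 0.0
0.0 205 3.141592653589793 0 [-0.32  0.82  0.07  2.12  3.27  0.34  0.18] 0.0 0.0
0.0 205 3.141592653589793 -0.8 [-0.29  0.82  0.    2.12  3.12  0.34  0.33] 0.0 0.0
0.0 205 3.141592653589793 0.8 [-0.37  0.83  0.14  2.12  3.42  0.35  0.02] 0.0 0.0
0.0 205 1.5707963267948966 0 [-0.15  0.83 -0.22  2.11  2.65  0.38  0.83] 0.0 0.0
0.0 205 1.5707963267948966 -0.8 [-0.09  0.84 -0.32  2.11  2.49  0.41  1.01] 0.0 0.0
0.0 205 1.5707963267948966 0.8 [-0.2   0.83 -0.15  2.11  2.79  0.36  0.68] 0.0 0.0
```

```bash
sed -i '/^for b in sorted/d' kin2.py
python3 - <<'E'
import sys;sys.path.insert(0,'.')
from ik import *
T=M0+RM[:,2]*(.0474+.09)
for phi in (175,190):
  for q5,q7 in((2.8,0),(2.8,.3)):
    print(phi,*[np.round(v,2) for v in IK(T,tool(phi,RM),[-.28,.6,0,2.2,q5,.25,q7])])
q0=np.array(r.get_state()['q']);qe=IK(T,tool(190,RM),[-.28,.6,0,2.2,2.8,.25,0])[0]
n=18;rows=[]
x,R=FK(q0);print('model err',x-r.get_state()['tool_pos'],q0.round(3))
for i in range(1,n+1):
    s=i/n;q=q0+(qe-q0)*s;q[5]=np.interp(s,[0,.2,.8,1],[q0[5],.3,.3,qe[5]])
    if i in(1,2): pass
    q[1]-=.06*np.sin(np.pi*s)
    x2,R2=FK(q);d=R.inv().apply(x2-x)*1000;w=(R.inv()*R2).as_rotvec()
    print(i,d.round(0),w.round(3),x2.round(3),(-R2.as_matrix()[:,2]).round(2),q.round(2));x,R=x2,R2
E
```

```text
175 [-0.27  0.56 -0.05  2.23  2.87  0.19  0.06] 0.0 0.0
175 [-0.24  0.56 -0.09  2.23  2.73  0.2   0.19] 0.0 0.0
190 [-0.29  0.56 -0.01  2.23  2.99  0.19  0.19] 0.0 0.0
190 [-0.26  0.56 -0.05  2.23  2.85  0.19  0.34] 0.0 0.0
model err [-0.00309177 -0.00079146  0.00073515] [-0.216  0.557  0.066  2.164  0.01   0.042  0.25 ]
1 [-20.  -4.  -7.] [ 0.017 -0.062 -0.168] [0.537 0.033 0.208] [-0.31  0.02  0.95] [-0.22  0.55  0.06  2.17  0.18  0.11  0.25]
2 [-21.  -0.  -7.] [ 0.004 -0.066 -0.167] [0.518 0.022 0.209] [-0.26  0.06  0.96] [-0.22  0.54  0.06  2.17  0.34  0.19  0.24]
3 [-22.   4.  -6.] [-0.009 -0.07  -0.166] [0.503 0.005 0.213] [-0.22  0.12  0.97] [-0.23  0.53  0.05  2.18  0.51  0.26  0.24]
4 [-14.   9.  -5.] [-0.028 -0.047 -0.163] [ 0.501 -0.011  0.22 ] [-0.21  0.17  0.96] [-0.23  0.52  0.05  2.18  0.67  0.3   0.24]
5 [-1. 14. -4.] [-0.045 -0.008 -0.162] [ 0.511 -0.018  0.227] [-0.25  0.2   0.95] [-0.24  0.51  0.04  2.18  0.84  0.3   0.23]
6 [-1. 14. -3.] [-0.045 -0.009 -0.162] [ 0.522 -0.022  0.235] [-0.29  0.22  0.93] [-0.24  0.5   0.04  2.19  1.    0.3   0.23]
7 [-0. 14. -3.] [-
[... 781 characters left out ...]
605 0.023 0.267] [-0.54  0.14  0.83] [-0.27  0.51  0.01  2.21  2.16  0.3   0.21]
14 [ 4. 17.  2.] [-0.043 -0.002 -0.164] [0.612 0.039 0.266] [-0.56  0.11  0.82] [-0.27  0.52  0.01  2.22  2.33  0.3   0.21]
15 [10. 19.  3.] [-0.048  0.018 -0.164] [0.612 0.06  0.26 ] [-0.56  0.06  0.83] [-0.28  0.53  0.    2.22  2.49  0.28  0.2 ]
16 [14. 20.  4.] [-0.049  0.032 -0.165] [0.607 0.082 0.25 ] [-0.54  0.    0.84] [-0.28  0.54 -0.    2.22  2.66  0.25  0.2 ]
17 [14. 19.  4.] [-0.046  0.034 -0.166] [0.597 0.101 0.239] [-0.5  -0.04  0.86] [-0.28  0.55 -0.01  2.23  2.83  0.22  0.2 ]
18 [14. 18.  4.] [-0.043  0.036 -0.166] [0.585 0.117 0.228] [-0.46 -0.07  0.88] [-0.29  0.56 -0.01  2.23  2.99  0.19  0.19]
```

play_rows(
  increments=[
    [0.2,-20,-4,-7,0.017,-0.062,-0.168],
    [0.2,-21,0,-7,0.004,-0.066,-0.167],
    [0.2,-22,4,-6,-0.009,-0.07,-0.166],
    [0.2,-14,9,-5,-0.028,-0.047,-0.163],
    [0.2,-1,14,-4,-0.045,-0.008,-0.162],
    [0.2,-1,14,-3,-0.045,-0.009,-0.162],
    [0.2,0,14,-3,-0.044,-0.009,-0.163],
    [0.2,0,14,-2,-0.044,-0.009,-0.163],
  ],
)

```text
clock: 9.4
tool_pos: [0.5438, -0.0208, 0.2344]
eef_rot: [0.617, 0.759, 0.036, 0.205]
contact_force: [0.2, -0.0, -1.3]
opening: 0.31
```

```bash
cat > path.py <<'E'
from ik import *
import sys
def path(T,Rt,qh,n,q6mid=.3,lift=.0):
    s0=r.get_state();q0=np.array(s0['q']);qe,e,a=IK(T,Rt,qh);print('t',s0['clock'],'F',np.round(s0['contact_force'],1),'open',round(s0['opening'],3),'q',q0.round(2),'qe',qe.round(2),e,a)
    x,R=FK(q0);R0=Ro.from_quat(s0['eef_rot']);print('model err',((x-s0['tool_pos'])*1000).round(1),(R.inv()*R0).as_rotvec().round(3),'pos',s0['tool_pos'].round(4),'z',R0.as_matrix()[:,2].round(3))
    for i in range(1,n+1):
        s=i/n;q=q0+(qe-q0)*s;q[5]=np.interp(s,[0,.2,.75,1],[q0[5],q6mid,q6mid,qe[5]]);q[1]-=lift*np.sin(np.pi*s)
        x2,R2=FK(q);d=R.inv().apply(x2-x)*1000;w=(R.inv()*R2).as_rotvec()
        print(i,d.round(0),w.round(3),x2.round(3),q.round(2));x,R=x2,R2
E
python3 - <<'E'
import sys;sys.path.insert(0,'.')
from path import *
path(M0+RM[:,2]*(.0474+.09),tool(190,RM),[-.28,.6,0,2.2,2.8,.25,0],10,.3,.02)
E
```

```text
t 9.4 F [ 0.2 -0.  -1.3] open 0.31 q [-0.39  0.52  0.27  2.18  0.79  0.18  0.84] qe [-0.29  0.56 -0.01  2.23  2.99  0.19  0.19] 3.9542527169311725e-06 1.9489323024272027e-07
model err [-8.4 -3.1  1.8] [-0.03   0.007  0.002] pos [ 0.5438 -0.0208  0.2344] z [ 0.356 -0.199 -0.913]
1 [-15.  -4.  -2.] [ 0.021 -0.052 -0.162] [ 0.533 -0.038  0.241] [-0.38  0.52  0.24  2.19  1.01  0.24  0.77]
2 [-18.   2.  -2.] [ 0.005 -0.064 -0.159] [ 0.539 -0.053  0.25 ] [-0.37  0.52  0.22  2.19  1.23  0.3   0.71]
3 [-4. 19. -1.] [-0.05  -0.025 -0.158] [ 0.556 -0.046  0.256] [-0.36  0.52  0.19  2.2   1.45  0.3   0.65]
4 [-3. 21. -1.] [-0.054 -0.022 -0.157] [ 0.573 -0.034  0.26 ] [-0.35  0.52  0.16  2.2   1.67  0.3   0.58]
5 [-2. 23. -0.] [-0.058 -0.019 -0.157] [ 0.589 -0.018  0.263] [-0.34  0.52  0.13  2.21  1.89  0.3   0.52]
6 [-0. 25.  1.] [-0.062 -0.016 -0.156] [0.602 0.004 0.263] [-0.33  0.52  0.1   2.21  2.11  0.3   0.45]
7 [ 1. 27.  1.] [-0.066 -0.012 -0.156] [0.612 0.029 0.262] [-0.32  0.53  0.07  2.22  2.33  0.3   0.39]
8 [ 8. 31.  2.] [-0.077  0.012 -0.155] [0.613 0.06  0.255] [-0.31  0.54  0.05  2.22  2.55  0.28  0.32]
9 [16. 32.  3.] [-0.081  0.039 -0.156] [0.602 0.091 0.242] [-0.3   0.55  0.02  2.23  2.77  0.23  0.26]
10 [17. 29.  3.] [-0.073  0.044 -0.158] [0.585 0.117 0.228] [-0.29  0.56 -0.01  2.23  2.99  0.19  0.19]
```

play_rows(
  increments=[
    [0.2,-15,-4,-2,0.021,-0.052,-0.162],
    [0.2,-18,2,-2,0.005,-0.064,-0.159],
    [0.2,-4,19,-1,-0.05,-0.025,-0.158],
    [0.2,-3,21,-1,-0.054,-0.022,-0.157],
    [0.2,-2,23,0,-0.058,-0.019,-0.157],
    [0.2,0,25,1,-0.062,-0.016,-0.156],
    [0.2,1,27,1,-0.066,-0.012,-0.156],
    [0.2,8,31,2,-0.077,0.012,-0.155],
  ],
)

```text
clock: 10.4
tool_pos: [0.6102, 0.0581, 0.2396]
eef_rot: [0.011, 0.958, -0.03, 0.286]
contact_force: [-0.6, -0.0, -1.1]
opening: 0.306
```

Run:
```python
import sys;sys.path.insert(0,'.')
from path import *
path(M0+RM[:,2]*(.0474+.09),tool(190,RM),[-.28,.6,0,2.2,2.8,.25,0],6,.25)
plan(M0+RM[:,2]*(.0474+.09),tool(190,RM),6)
```

```text
t 10.4 F [-0.6 -0.  -1.1] open 0.306 q [-0.33  0.55  0.07  2.17  2.19  0.22  0.69] qe [-0.29  0.56 -0.01  2.23  2.99  0.19  0.19] 3.9542527169311725e-06 1.9489323024272027e-07
model err [ 1.9 -8.3  4.1] [-0.039 -0.049  0.014] pos [0.6102 0.0581 0.2396] z [ 0.547 -0.064 -0.835]
1 [-6.  5. -1.] [-0.009 -0.027 -0.051] [0.617 0.055 0.247] [-0.32  0.56  0.06  2.18  2.32  0.24  0.61]
2 [-1. 11. -0.] [-0.028 -0.011 -0.05 ] [0.618 0.066 0.246] [-0.32  0.56  0.04  2.19  2.46  0.25  0.52]
3 [ 1. 13. -0.] [-0.033 -0.005 -0.05 ] [0.616 0.078 0.245] [-0.31  0.56  0.03  2.2   2.59  0.25  0.44]
4 [ 2. 13. -1.] [-0.035 -0.004 -0.05 ] [0.613 0.091 0.243] [-0.3   0.56  0.02  2.21  2.72  0.25  0.36]
5 [ 9. 16. -0.] [-0.043  0.018 -0.05 ] [0.602 0.105 0.237] [-0.29  0.56  0.    2.22  2.86  0.23  0.28]
6 [16. 17. -0.] [-0.046  0.042 -0.05 ] [0.585 0.117 0.228] [-0.29  0.56 -0.01  2.23  2.99  0.19  0.19]
t 10.4 F [-0.6 -0.  -1.1] q7 [-0.33  0.55  0.07  2.17  2.19  0.22  0.69]
[4.6, 9.8, -1.3] [-0.025, 0.012, -0.053]
[4.1, 10.0, -1.0] [-0.025, 0.012, -0.053]
[3.6, 10.2, -0.7] [-0.025, 0.012, -0.053]
[3.0, 10.4, -0.4] [-0.025, 0.012, -0.053]
[2.5, 10.6, -0.1] [-0.025, 0.012, -0.053]
[1.9, 10.7, 0.2] [-0.025, 0.012, -0.053]
```

play_rows(
  increments=[
    [0.2,3,10,-1,-0.025,0.01,-0.053],
    [0.2,3,10,-1,-0.025,0.01,-0.053],
    [0.2,4,10,-1,-0.025,0.012,-0.053],
    [0.2,4,10,0,-0.025,0.012,-0.053],
    [0.2,3,11,0,-0.025,0.012,-0.053],
    [0.2,3,11,0,-0.025,0.012,-0.053],
    [0.2,0,0,0,0,0,0],
    [0.2,0,0,0,0,0,0],
  ],
)

```text
clock: 11.4
tool_pos: [0.5804, 0.1188, 0.2238]
eef_rot: [-0.17, 0.956, -0.002, 0.238]
contact_force: [-0.3, 0.3, -1.5]
opening: 0.309
```

Run:
```python
import sys;sys.path.insert(0,'.')
from h import *
snap('wrist','w6');c=K('w6')
s=r.get_state();print(s['tool_pos'],s['eef_rot'],s['opening'],s['qd'].round(2))
plan(M0+RM[:,2]*(.0474+.09),tool(190,RM),1)
print(proj(c,M0),proj(c,M0+RM@[.07*np.cos(2.256),.07*np.sin(2.256),.024]))
```

```text
[0.58037586 0.11889324 0.2237647 ] [-0.17003792  0.95618983 -0.00202569  0.23829394] 0.306258933195895 [ 0. -0.  0. -0.  0. -0. -0.]
t 11.45 F [ 1.   0.2 -1.1] q7 [-0.34  0.55  0.03  2.16  2.33  0.07  0.86]
[-5.1, -3.5, -1.6] [0.006, -0.007, 0.018]
[314.82247746 180.36910097] [353.04078619 256.03511386]
```

View pics/w6.png

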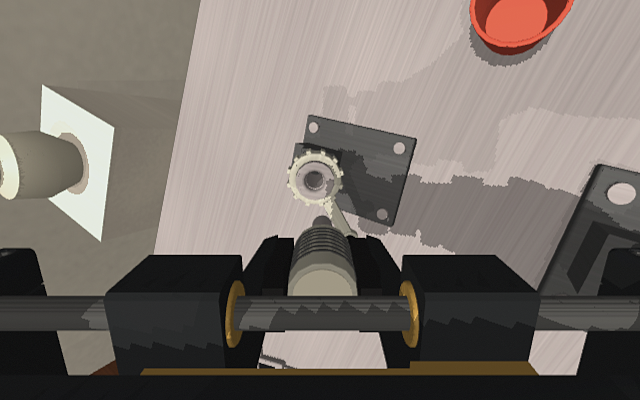

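```bash
cat >> h.py <<'E'
def overlay(f,out,x0,y0,x1,y1,s,M,pos,quat,off=(0,0,.0074)):
    c=K(f);im=cv2.imread('pics/%s.png'%f);im=cv2.resize(im[y0:y1,x0:x1],None,fx=s,fy=s,interpolation=cv2.INTER_CUBIC)
    Rt=Ro.from_quat(quat).as_matrix()
    L=[(circ(M,RM,.018,0,120),(0,255,0)),(circ(M,RM,.0075,-.003,120),(0,255,255)),(circ(M,RM,.024,-.008,120),(255,0,0))]
    S=np.array(pos)+Rt@np.array(off)
    for h in (0,.034): L.append((circ(S,Rt,.006,h,60),(0,0,255)))
    L.append((circ(S,Rt,.014,0,90),(255,0,255)));L.append(([S+Rt@np.array([0,0,.04])],(255,255,0)))
    L.append((circ(S,Rt,.014,-.042,90),(255,0,255)))
    for pts,col in L:
        for X in pts:
            p=(proj(c,X)-[x0,y0]+.5)*s;cv2.circle(im,tuple(int(v) for v in p),1,col,-1)
    cv2.imwrite('pics/%s.png'%out,im)
E
python3 - <<'E'
from h import *
crop('w6',275,140,365,260,6,'w6a')
overlay('w6','w6b',275,140,375,240,6,M0,[0.58037586,0.11889324,0.2237647],[-0.17003792,0.95618983,-0.00202569,0.23829394])
E
```

```text
(no output)
```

View pics/w6a.png

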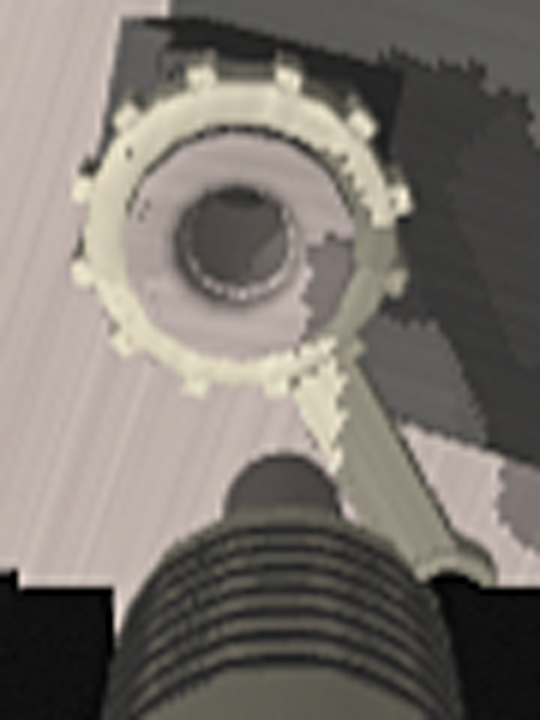

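View pics/w6b.png

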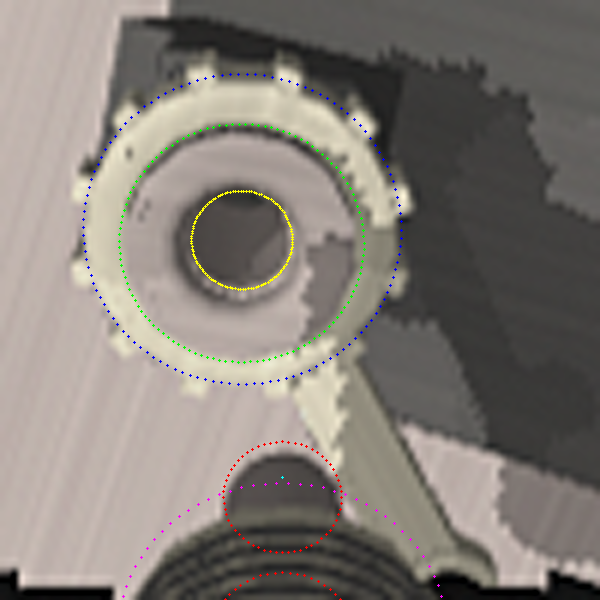

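Run:
```python
from h import *
c=K('w6');pos=np.array([0.58037586,0.11889324,0.2237647]);Rt=Ro.from_quat([-0.17003792,0.95618983,-0.00202569,0.23829394]).as_matrix()
def tops(dy,dz):
    S=pos+Rt@np.array([0,dy,.0074+dz]);o=[]
    for rad,h in ((.014,0),(.014,-.042),(.013,-.042),(.006,.034)): o.append(min(proj(c,X)[1] for X in circ(S,Rt,rad,h,180)))
    # sphere
    C=S+Rt@np.array([0,0,.034]);d=-c['R'].T@c['t']-C
    u=Rt[:,1];n=d/np.linalg.norm(d);v=u-n*(u@n);v/=np.linalg.norm(v);o.append(proj(c,C-.006*v)[1]);return np.array(o)
print('obs shoulder',140+515/6-.4,'tip',140+453/6-.4)
for a in ((0,0),(.001,0),(.002,0),(0,-.002),(0,-.004)): print(a,tops(*a).round(2))
crop('w6',275,205,365,300,7,'w6d')
```

```text
obs shoulder 225.4333333333333 tip 215.1
(0, 0) [220.05 258.57 260.98 213.14 212.62]
(0.001, 0) [221.93 260.98 263.39 214.7  214.16]
(0.002, 0) [223.81 263.39 265.78 216.26 215.71]
(0, -0.002) [221.44 261.04 263.49 214.22 213.68]
(0, -0.004) [222.87 263.6  266.08 215.33 214.77]
```

View pics/w6d.png

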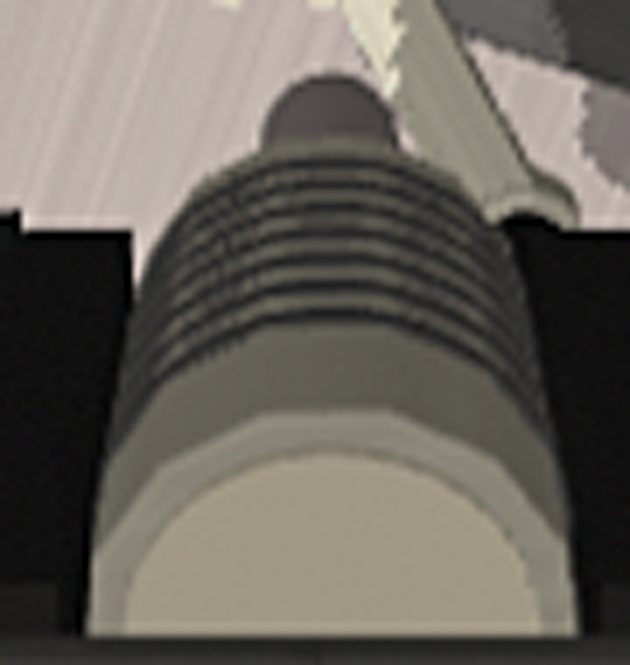

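```bash
cat >> h.py <<'E'
OFF=np.array([0,.0013,.0074])
def tcp(S_h,phi=190,M=None,dx=0,dy=0):
    M=M0 if M is None else M
    Rt=tool(phi,RM);return M+RM@np.array([dx,dy,S_h])-Rt@OFF,Rt
E
python3 - <<'E'
from h import *
plan(*tcp(.05),5)
E
```

```text
t 11.45 F [ 1.   0.2 -1.1] q7 [-0.34  0.55  0.03  2.16  2.33  0.07  0.86]
[-1.1, -1.0, 15.7] [0.001, -0.001, 0.004]
[-1.1, -1.0, 15.7] [0.001, -0.001, 0.004]
[-1.1, -1.0, 15.7] [0.001, -0.001, 0.004]
[-1.1, -1.0, 15.7] [0.001, -0.001, 0.004]
[-1.1, -1.0, 15.7] [0.001, -0.001, 0.004]
```

play_rows(
  increments=[
    [0.2,-1.5,-1.4,13,0.001,-0.001,0.004],
    [0.2,-1,-1,16,0.001,-0.001,0.004],
    [0.2,-1,-1,16,0.001,-0.001,0.004],
    [0.2,-1,-1,16,0.001,-0.001,0.004],
    [0.2,-1,-1,12,0.001,-0.001,0.003],
    [0.2,0,0,5,0,0,0],
    [0.2,0,0,0,0,0,0],
    [0.2,0,0,0,0,0,0],
  ],
)

```text
clock: 12.45
tool_pos: [0.6259, 0.1205, 0.1527]
eef_rot: [-0.158, 0.957, -0.002, 0.241]
contact_force: [0.6, -0.1, -0.9]
opening: 0.308
```

Run:
```python
from h import *
snap('wrist','w7');s=r.get_state();print(s['tool_pos'],s['eef_rot'],s['contact_force'])
plan(*tcp(.05),1)
overlay('w7','w7b',260,150,370,280,6,M0,s['tool_pos'],s['eef_rot'],OFF)
crop('w7',260,150,370,280,6,'w7a')
```

```text
[0.62589997 0.12048075 0.15280812] [-0.1584035   0.95740563 -0.00200832  0.24140992] [-0.15984905 -0.62373041  0.02175444]
t 12.5 F [-0.2 -0.6  0. ] q7 [-0.21  0.73 -0.13  2.09  2.38  0.22  0.83]
[0.4, 2.0, -5.4] [-0.001, -0.001, -0.004]
```

View pics/w7b.png

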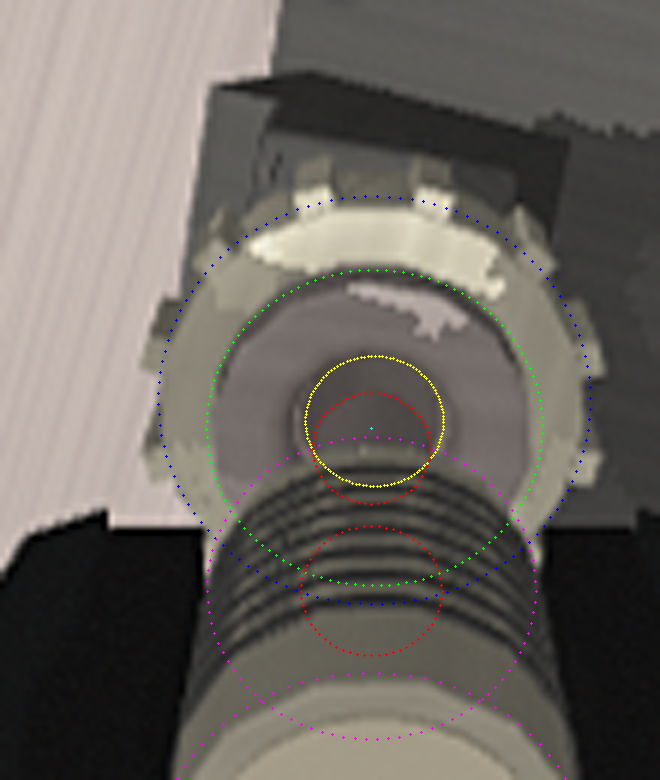

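View pics/w7a.png

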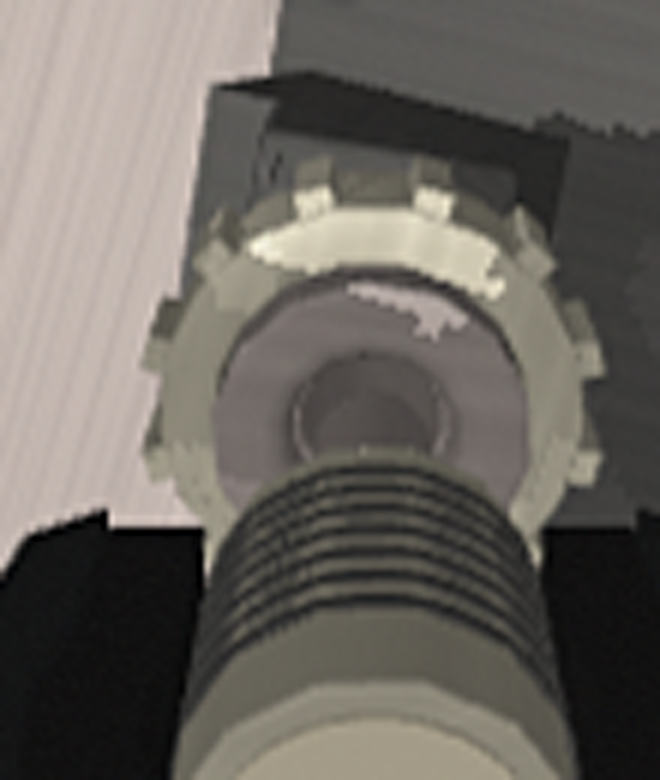

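play_rows(
  increments=[
    [0.2,0,2,0,-0.001,-0.001,-0.004],
    [0.2,0,0,0,0,0,0],
    [0.2,0,0,3,0,0,0],
    [0.2,0,0,3,0,0,0],
    [0.2,0,0,3,0,0,0],
    [0.2,0,0,3,0,0,0],
    [0.2,0,0,2,0,0,0],
    [0.2,0,0,0,0,0,0],
  ],
)

```text
clock: 13.5
tool_pos: [0.6323, 0.1239, 0.1402]
eef_rot: [-0.161, 0.957, -0.002, 0.242]
contact_force: [0.2, 0.2, -0.6]
opening: 0.309
```

Run:
```python
from h import *
snap('wrist','w8');s=r.get_state();print(s['tool_pos'],s['contact_force'],s['moment'])
plan(*tcp(.03),1)
overlay('w8','w8b',260,150,370,280,6,M0,s['tool_pos'],s['eef_rot'],OFF)
```

```text
[0.63227257 0.12390243 0.14026749] [ 0.50408529  0.85898898 -0.853646  ] [-0.01106227  0.66408496 -0.01430441]
t 13.55 F [ 0.5  0.9 -0.9] q7 [-0.2   0.76 -0.15  2.08  2.39  0.24  0.82]
[0.9, -0.4, 0.3] [0.0, 0.001, 0.0]
```

View pics/w8b.png

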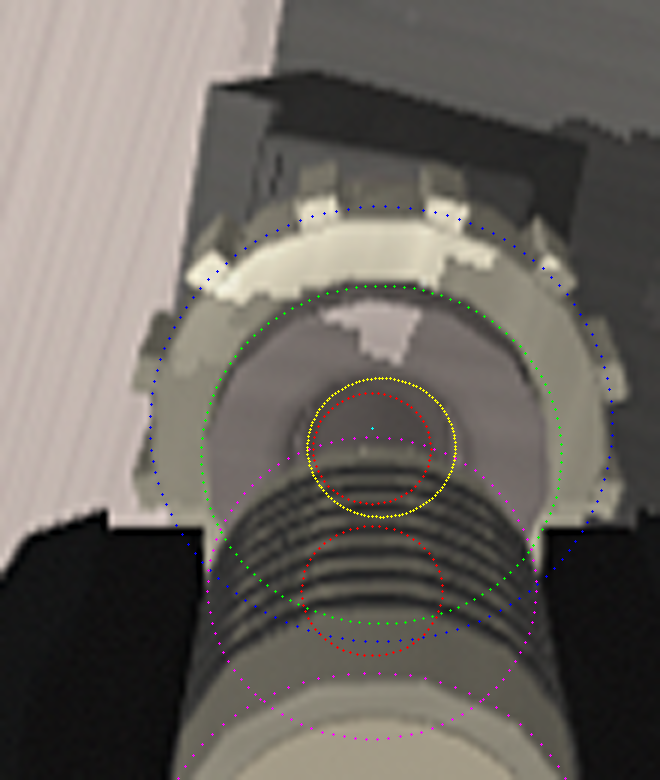

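play_rows(
  increments=[
    [0.2,0.5,0,3,0,0.001,0],
    [0.2,0,0,4,0,0,0],
    [0.2,0,0,4,0,0,0],
    [0.2,0,0,4,0,0,0],
    [0.2,0,0,4,0,0,0],
    [0.2,0,0,3,0,0,0],
    [0.2,0,0,0,0,0,0],
    [0.2,0,0,0,0,0,0],
  ],
)

```text
clock: 14.55
tool_pos: [0.6428, 0.1255, 0.1191]
eef_rot: [-0.161, 0.957, -0.002, 0.242]
contact_force: [0.4, 0.3, -0.8]
opening: 0.307
```

Run:
```python
from h import *
s=r.get_state();print(s['tool_pos'],s['contact_force'],s['moment'])
plan(*tcp(.0),1)
```

```text
[0.64280452 0.125459   0.11913075] [ 0.36572664  0.33554638 -0.80788255] [ 0.04396332  0.64467519 -0.03351037]
t 14.55 F [ 0.4  0.3 -0.8] q7 [-0.19  0.8  -0.17  2.06  2.41  0.27  0.82]
[0.4, -0.3, 6.6] [0.0, -0.0, 0.0]
```

play_rows(
  increments=[
    [0.2,0,0,2,0,0,0],
    [0.2,0,0,2,0,0,0],
    [0.2,0,0,1,0,0,0],
    [0.2,0,0,1,0,0,0],
    [0.2,0,0,1,0,0,0],
    [0.2,0,0,1,0,0,0],
    [0.2,0,0,1,0,0,0],
    [0.2,0,0,0,0,0,0],
  ],
)

```text
clock: 15.55
tool_pos: [0.6452, 0.1259, 0.1151]
eef_rot: [-0.161, 0.957, -0.002, 0.243]
contact_force: [0.4, -0.1, -1.1]
opening: 0.308
```

Run:
```python
from h import *
snap('wrist','w9');s=r.get_state();print(s['tool_pos'],s['contact_force'],s['moment'])
plan(*tcp(.0),1)
crop('w9',240,150,390,280,5,'w9a')
```

```text
[0.64531996 0.12589429 0.11504528] [-0.37996532 -0.60667475 -1.18638607] [-0.0143212   0.64173151 -0.01756841]
t 15.6 F [-0.4 -0.6 -1.2] q7 [-0.18  0.81 -0.18  2.05  2.41  0.28  0.82]
[0.7, -0.3, 1.8] [0.0, 0.002, 0.001]
```

View pics/w9a.png

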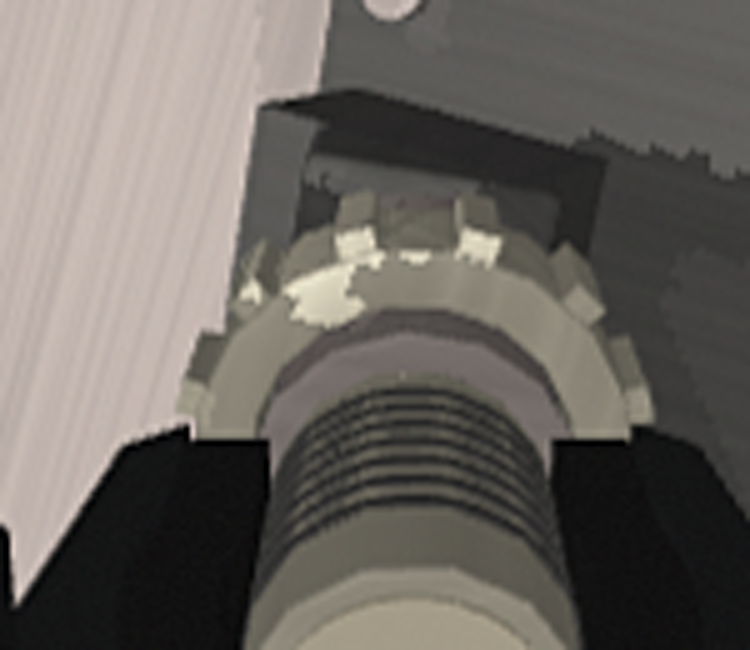

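play_rows(
  increments=[
    [0.2,0,0,1,0,0,0],
    [0.2,0,0,1,0,0,0],
    [0.2,0,0,1,0,0,0],
    [0.2,0,0,1,0,0,0],
    [0.2,0,0,1,0,0,0],
    [0.2,0,0,1,0,0,0],
    [0.2,0,0,1,0,0,0],
    [0.2,0,0,1,0,0,0],
  ],
)

```text
clock: 16.6
tool_pos: [0.6454, 0.1259, 0.1148]
eef_rot: [-0.161, 0.956, -0.002, 0.244]
contact_force: [-7.0, -2.3, 10.0]
opening: 0.307
```

Run:
```python
from h import *
snap('wrist','w10');s=r.get_state();print(s['tool_pos'],s['contact_force'],s['moment'])
plan(*tcp(.0),1)
crop('w10',240,150,390,280,5,'w10a')
```

```text
[0.6454265  0.12584316 0.11483531] [-6.85286856 -1.94808213 10.93309342] [-0.14140156  0.89024886 -0.04204971]
t 16.65 F [-6.9 -1.9 10.9] q7 [-0.18  0.81 -0.18  2.05  2.42  0.28  0.81]
[0.7, -0.2, 1.6] [0.0, 0.005, 0.002]
```

View pics/w10a.png

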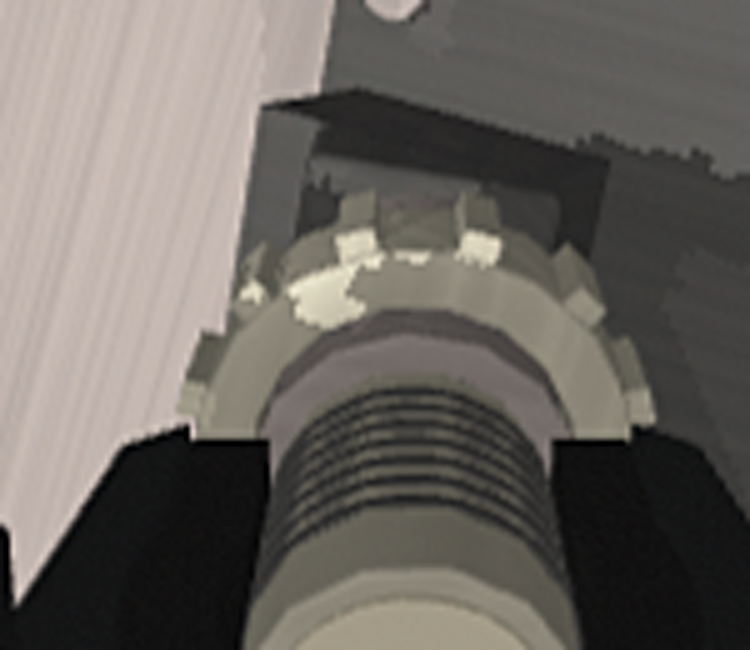

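play_rows(
  increments=[
    [0.2,0,0,0,0,0,0],
    [0.55,0,0,0,0,0,0],
    [0.55,0,0,0,0,0,0],
    [0.55,0,0,0,0,0,0],
    [0.55,0,0,-3,0,0,0],
    [0.55,0,0,-10,0,0,0],
    [0.55,0,0,-25,0,0,0],
    [0.55,0,0,-35,0,0,0],
  ],
)

```text
clock: 17.65
tool_pos: [0.6104, 0.1201, 0.1794]
eef_rot: [-0.161, 0.956, -0.001, 0.244]
contact_force: [0.2, 1.1, 0.3]
opening: 0.554
```

Run:
```python
from h import *
snap('wrist','w11');s=r.get_state();print(s['tool_pos'],s['opening'],s['contact_force'],s['moment'],s['q'].round(2),s['qd'].round(2))
M=np.array([.6487,.1273,.108])
overlay('w11','w11a',220,150,420,290,4,M,M,Ro.from_matrix(RM@np.diag([1,-1,-1])).as_quat(),(0,0,0))
```

```text
[0.60955633 0.12018446 0.18313657] 0.5499591568632046 [-2.74882029  0.13993248  1.52110252] [0.0013252  0.64698451 0.02210874] [-0.24  0.66 -0.1   2.13  2.36  0.18  0.84] [ 0.02  0.05 -0.03 -0.04  0.04  0.07 -0.02]
```

View pics/w11a.png

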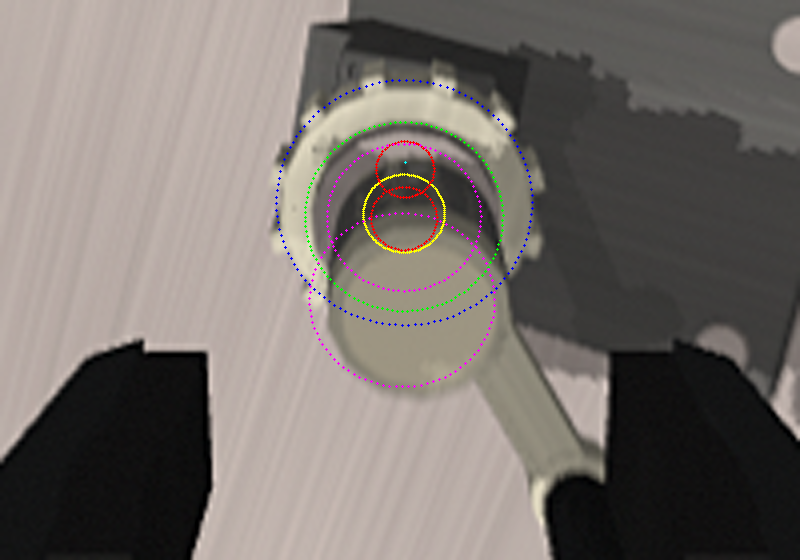

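```bash
cat >> h.py <<'E'
M1=np.array([.6487,.1273,.108])
def lev(nut,h,dphi=0,rad=.07):
    a=np.radians(135)-nut
    return M1+RM@np.array([rad*np.cos(a),rad*np.sin(a),h]),tool(np.degrees(a)+90+dphi,RM)
E
python3 - <<'E'
from ik import *
q=r.get_state()['q']
for n,h in ((.1,.06),(.1,-.004),(.4,-.004),(.7,-.004),(1,-.004),(1.35,-.004),(1.35,.06)):
    q,e,a=IK(*lev(n,h),q);print(n,h,q.round(2),round(e,2),a.round(3))
plan(*lev(.105,.06),8)
E
```

```text
0.1 0.06 [-0.28  0.76 -0.22  2.28  2.63  0.47  0.96] 0.0 0.0
0.1 -0.004 [-0.26  0.89 -0.23  2.2   2.66  0.53  0.95] 0.0 0.0
0.4 -0.004 [-0.25  0.88 -0.28  2.14  2.52  0.49  0.8 ] 0.0 0.0
0.7 -0.004 [-0.24  0.87 -0.31  2.08  2.37  0.45  0.65] 0.0 0.0
1 -0.004 [-0.22  0.86 -0.34  2.02  2.22  0.41  0.52] 0.0 0.0
1.35 -0.004 [-0.18  0.85 -0.36  1.96  2.06  0.38  0.37] 0.0 0.0
1.35 0.06 [-0.23  0.72 -0.29  2.02  1.94  0.3   0.44] 0.0 0.0
t 17.7 F [-2.7  0.1  1.5] q7 [-0.24  0.66 -0.1   2.13  2.36  0.18  0.84]
[4.3, 7.8, 3.1] [-0.0, 0.001, -0.063]
[3.8, 8.0, 3.1] [-0.0, 0.001, -0.063]
[3.2, 8.2, 3.1] [-0.0, 0.001, -0.063]
[2.7, 8.4, 3.1] [-0.0, 0.001, -0.063]
[2.2, 8.6, 3.1] [-0.0, 0.001, -0.063]
[1.6, 8.7, 3.1] [-0.0, 0.001, -0.063]
[1.1, 8.8, 3.1] [-0.0, 0.001, -0.063]
[0.5, 8.8, 3.1] [-0.0, 0.001, -0.063]
```

play_rows(
  increments=[
    [0.55,6,10,4,0,0.001,-0.084],
    [0.55,5,11,4,0,0.001,-0.084],
    [0.55,4,11,4,0,0.001,-0.084],
    [0.55,3,11,4,0,0.001,-0.084],
    [0.55,2,12,4,0,0.001,-0.084],
    [0.55,1,12,4,0,0.001,-0.084],
    [0.55,0,0,0,0,0,0],
    [0.55,0,0,0,0,0,0],
  ],
)

```text
clock: 18.7
tool_pos: [0.5685, 0.1743, 0.1353]
eef_rot: [-0.412, 0.879, -0.066, 0.232]
contact_force: [0.3, 0.5, -1.0]
opening: 0.547
```

Run:
```python
from h import *
snap('wrist','w12');s=r.get_state();print(s['tool_pos'],s['opening'],s['contact_force'],s['q'].round(2))
plan(*lev(.105,.06),1);plan(*lev(.105,-.004),1)
c=K('w12')
for n in (0,.1,.2):
  for h in (.024,-.012): print(n,h,proj(c,lev(n,h)[0]).round(1))
M=M1;overlay('w12','w12a',220,130,420,280,4,M,M,Ro.from_matrix(RM@np.diag([1,-1,-1])).as_quat(),(0,0,0))
```

```text
[0.56844592 0.17432645 0.13530697] 0.5517399463815944 [ 0.94761468 -0.8047454   0.78704034] [-0.39  0.74 -0.09  2.22  2.55  0.34  1.05]
t 18.75 F [ 0.9 -0.8  0.8] q7 [-0.39  0.74 -0.09  2.22  2.55  0.34  1.05]
[-1.9, -7.8, -2.2] [0.002, -0.0, 0.038]
t 18.75 F [ 0.9 -0.8  0.8] q7 [-0.39  0.74 -0.09  2.22  2.55  0.34  1.05]
[-1.9, -8.0, 61.8] [0.002, -0.0, 0.038]
0 0.024 [331.8 214.3]
0 -0.012 [330.2 197. ]
0.1 0.024 [319.8 214.5]
0.1 -0.012 [320.  197.2]
0.2 0.024 [307.7 213.6]
0.2 -0.012 [309.9 196.4]
```

View pics/w12a.png

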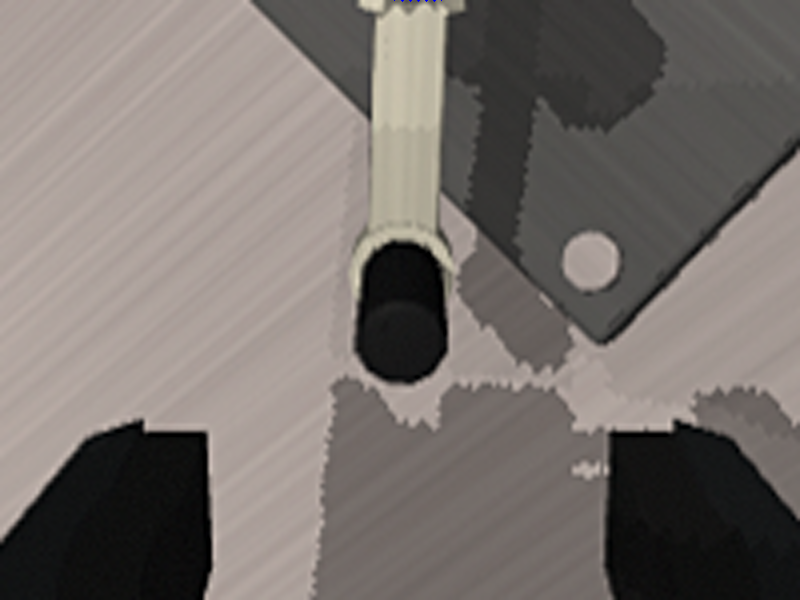

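play_rows(
  increments=[
    [0.55,-2,-6,3,0.002,0,0.038],
    [0.55,0,-2,8,0,0,0],
    [0.55,0,0,14,0,0,0],
    [0.55,0,0,14,0,0,0],
    [0.55,0,0,14,0,0,0],
    [0.4,0,0,8,0,0,0],
    [0.3,0,0,3,0,0,0],
    [0.22,0,0,0,0,0,0],
  ],
  grip_force=8,
)

```text
clock: 19.75
tool_pos: [0.6086, 0.1737, 0.0778]
eef_rot: [-0.392, 0.887, -0.063, 0.234]
contact_force: [0.5, -0.2, 1.0]
opening: 0.239
```

Run:
```python
from h import *
snap('wrist','w13');s=r.get_state();print(s['tool_pos'],s['opening'],s['contact_force'],s['q'].round(2))
plan(*lev(.105,-.004),1)
crop('w13',220,130,420,280,4,'w13a')
```

```text
[0.60858508 0.17370728 0.07799803] 0.22318847137789596 [ 0.00607148 -0.10270856  0.45674746] [-0.33  0.88 -0.13  2.13  2.58  0.4   1.02]
t 19.8 F [ 0.  -0.1  0.5] q7 [-0.33  0.88 -0.13  2.13  2.58  0.4   1.02]
[-0.3, 2.6, -7.3] [-0.002, -0.001, -0.006]
```

View pics/w13a.png

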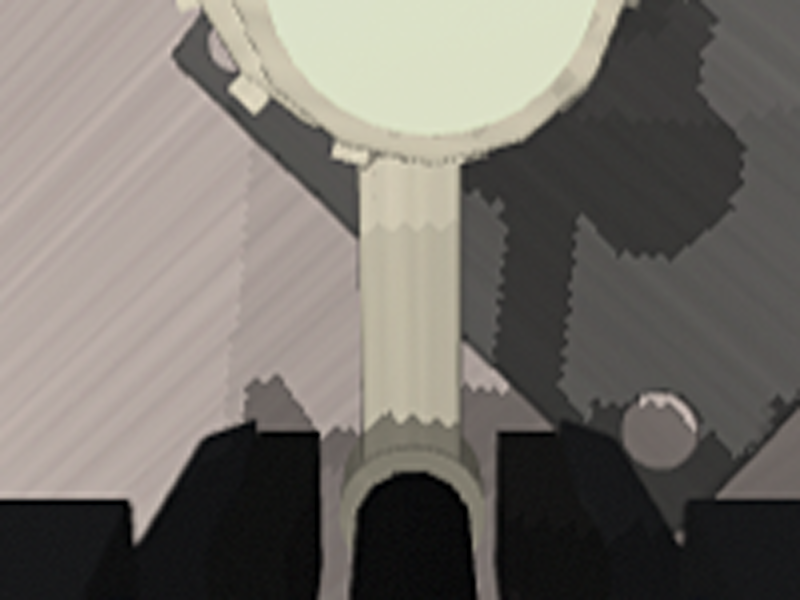

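```bash
cat >> h.py <<'E'
def where():
    s=r.get_state();v=RM.T@(np.array(s['tool_pos'])-M1);R=RM.T@Ro.from_quat(s['eef_rot']).as_matrix()
    th=np.arctan2(v[1],v[0]);print('t',round(s['clock'],2),'nut@tcp',round(np.radians(135)-th,3),'rad',round(np.hypot(v[0],v[1])*1000,1),'h',round(v[2]*1000,1),'phi-(th+90)',round((np.degrees(np.arctan2(R[1,0],R[0,0])-th)-90+180)%360-180,1),'open',round(s['opening'],3))
    Rt=Ro.from_quat(s['eef_rot']);print('F tool',Rt.inv().apply(s['contact_force']).round(1),'F mouth',(RM.T@s['contact_force']).round(1),'q',s['q'].round(2))
def arc(n0,n1,h,n):
    p,R=lev(n0,h)
    for k in np.linspace(n0,n1,n+1)[1:]:
        p2,R2=lev(k,h);print((R.T@(p2-p)*1000).round(1),Ro.from_matrix(R.T@R2).as_rotvec().round(3));p,R=p2,R2
E
python3 - <<'E'
from h import *
where();arc(.1,.7,-.004,6)
E
```

```text
t 19.8 nut@tcp 0.1 rad 67.3 h -11.3 phi-(th+90) -0.6 open 0.223
F tool [-0.1 -0.2 -0.4] F mouth [ 0.2 -0.1  0.4] q [-0.33  0.88 -0.13  2.13  2.58  0.4   1.02]
[-7.  -0.3  0. ] [-0.  -0.   0.1]
[-7.  -0.3  0. ] [-0.  -0.   0.1]
[-7.  -0.3 -0. ] [ 0.  -0.   0.1]
[-7.  -0.3 -0. ] [-0.   0.   0.1]
[-7.  -0.3  0. ] [ 0.  -0.   0.1]
[-7.  -0.3 -0. ] [0.  0.  0.1]
```

play_rows(
  increments=[
    [0.22,0,2.5,-5,-0.002,0,-0.006],
    [0.22,0,0,-2,0,0,0],
    [0.22,0,0,0,0,0,0],
    [0.22,-4,0,0,0,0,0.06],
    [0.22,-7,-0.4,0,0,0,0.1],
    [0.22,-7,-0.4,0,0,0,0.1],
    [0.22,-7,-0.4,0,0,0,0.1],
    [0.22,-4,-0.2,0,0,0,0.05],
  ],
)

```text
clock: 20.8
tool_pos: [0.6182, 0.1873, 0.0937]
eef_rot: [-0.195, 0.952, -0.012, 0.234]
contact_force: [-3.6, -1.3, -0.5]
opening: 0.224
```

Run:
```python
from h import *
where()
```

```text
t 20.8 nut@tcp 0.414 rad 68.7 h -2.9 phi-(th+90) -7.2 open 0.224
F tool [ 3.6  0.2 -1.2] F mouth [-3.6 -0.7  1.3] q [-0.33  0.85 -0.15  2.07  2.35  0.33  0.81]
```

play_rows(
  increments=[
    [0.22,-8,0,0,0,0,0.09],
    [0.22,-8,-0.3,0,0,0,0.09],
    [0.22,-8,-0.3,0,0,0,0.1],
    [0.22,-8,-0.3,0,0,0,0.1],
    [0.22,-8,-0.3,0,0,0,0.1],
    [0.22,-8,-0.3,0,0,0,0.1],
    [0.22,-6,-0.3,0,0,0,0.08],
    [0.22,-4,-0.2,0,0,0,0.05],
  ],
)

```text
clock: 21.8
tool_pos: [0.6576, 0.1945, 0.1147]
eef_rot: [0.16, 0.961, 0.075, 0.211]
contact_force: [-4.1, 0.4, 1.2]
opening: 0.219
```

Run:
```python
from h import *
where()
```

```text
t 21.8 nut@tcp 1.088 rad 68.0 h -3.2 phi-(th+90) -10.7 open 0.219
F tool [ 3.2 -0.5 -2.8] F mouth [-2.9  1.   3. ] q [-0.35  0.83 -0.09  1.93  1.92  0.17  0.53]
```

play_rows(
  increments=[
    [0.22,-5,0.3,0,0,0,0.03],
    [0.22,-5,0,0,0,0,0.05],
    [0.22,-5,0,0,0,0,0.05],
    [0.22,-5,0,0,0,0,0.05],
    [0.22,-4,0,0,0,0,0.04],
    [0.22,-3,0,0,0,0,0.03],
    [0.22,-2,0,0,0,0,0.02],
    [0.22,0,0,0,0,0,0],
  ],
)

```text
clock: 22.8
tool_pos: [0.6781, 0.1878, 0.1241]
eef_rot: [0.29, 0.931, 0.106, 0.194]
contact_force: [-2.0, -0.0, -0.4]
opening: 0.222
```

Run:
```python
from h import *
where()
```

```text
t 22.8 nut@tcp 1.431 rad 69.0 h -3.9 phi-(th+90) -6.9 open 0.222
F tool [ 1.6 -1.1 -0.5] F mouth [-1.9  0.3  0.6] q [-0.38  0.82  0.02  1.87  1.52  0.06  0.66]
```

play_rows(
  increments=[
    [0.22,2.7,0,0,0,0,0],
    [0.5,0,0,0,0,0,0],
    [0.5,0,0,0,0,0,0],
    [0.5,0,0,-5,0,0,0],
    [0.5,0,0,-5,0,0,0],
    [0.5,0,0,-5,0,0,0],
    [0.5,0,0,-3,0,0,0],
    [0.5,0,0,0,0,0,0],
  ],
)

```text
clock: 23.8
tool_pos: [0.6752, 0.1848, 0.1432]
eef_rot: [0.291, 0.93, 0.106, 0.2]
contact_force: [1.0, -0.3, 0.7]
opening: 0.5
```

Run:
```python
from h import *
where();snap('wrist','w14');crop('w14',170,60,470,300,2.6,'w14a');snap('scene','s14');crop('s14',320,150,420,240,7,'s14a')
print(r.get_state()['eef_rot'],tool(0,RM)[:,2],Ro.from_quat(r.get_state()['eef_rot']).as_matrix()[:,2])
```

```text
t 23.8 nut@tcp 1.521 rad 71.0 h 14.6 phi-(th+90) -1.8 open 0.5
F tool [-1.1  0.5 -0.2] F mouth [ 1.2 -0.4  0.2] q [-0.36  0.79 -0.02  1.89  1.39  0.1   0.79]
[0.29077644 0.92972272 0.10540184 0.19988791] [ 0.46362732  0.07384615 -0.88294759] [ 0.43297741  0.07974358 -0.89787055]
```

View pics/w14a.png

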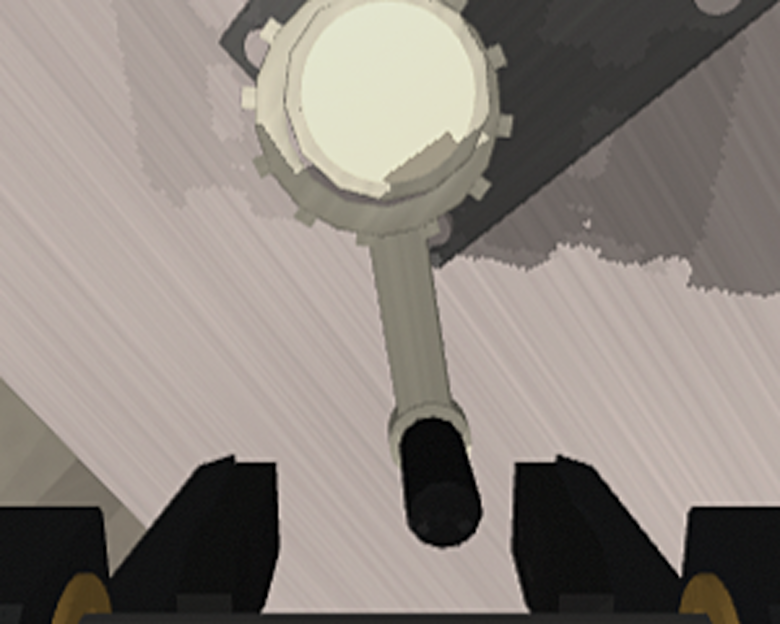

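View pics/s14a.png

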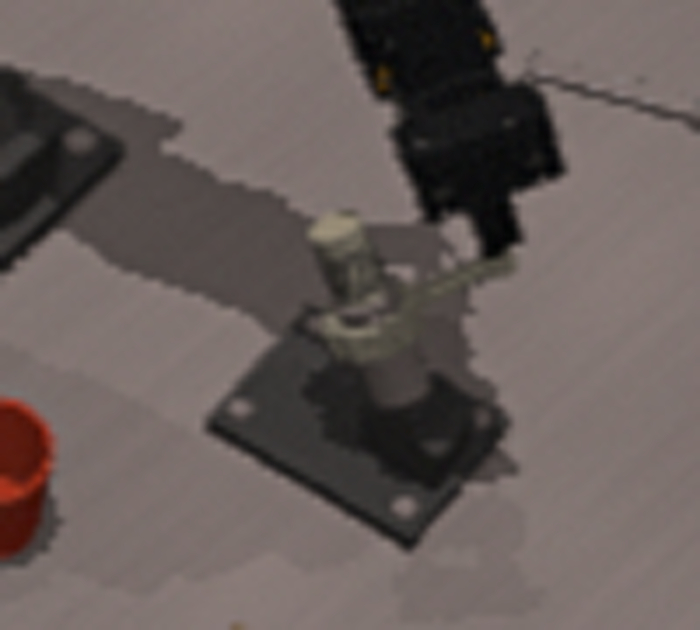

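Run:
```python
from h import *
c=K('w14')
for n in (1.1,1.2,1.25,1.3,1.35,1.4,1.45): print(n,proj(c,lev(n,.024)[0]).round(1),proj(c,lev(n,-.012)[0]).round(1))
print(proj(c,M1+RM[:,2]*.042), [ (170+387/2.6,60+92/2.6)])
plan(M1+RM@np.array([.02,.09,.09]),tool(150,RM),6)
```

```text
1.1 [382.3 244.9] [368.9 219.2]
1.2 [368.1 250.6] [357.4 223.9]
1.25 [360.8 253. ] [351.5 225.8]
1.3 [353.4 255. ] [345.5 227.5]
1.35 [346.  256.7] [339.5 228.9]
1.4 [338.5 258. ] [333.4 229.9]
1.45 [331. 259.] [327.3 230.8]
[315.07172847 100.68242683] [(318.8461538461538, 95.38461538461539)]
t 23.9 F [ 0.  -0.3  0.2] q7 [-0.36  0.79 -0.02  1.89  1.39  0.1   0.79]
[8.0, 1.1, -12.4] [-0.002, -0.005, -0.041]
[7.9, 1.5, -12.4] [-0.002, -0.005, -0.041]
[7.7, 1.8, -12.5] [-0.002, -0.005, -0.041]
[7.6, 2.1, -12.5] [-0.002, -0.005, -0.041]
[7.4, 2.5, -12.5] [-0.002, -0.005, -0.041]
[7.2, 2.8, -12.6] [-0.002, -0.005, -0.041]
```

play_rows(
  increments=[
    [0.5,4,0,-4,0,0,0],
    [0.5,2,0,-10,0,0,0],
    [0.5,0,0,-12,0,0,0],
    [0.5,0,0,-15,0,0,0],
    [0.5,0,10,-18,0,0,0],
    [0.5,0,15,-18,0,0,0],
    [0.5,0,10,-10,0,0,0],
    [0.5,0,0,0,0,0,0],
  ],
)

```text
clock: 24.9
tool_pos: [0.6468, 0.2116, 0.2315]
eef_rot: [0.29, 0.93, 0.104, 0.199]
contact_force: [0.1, -0.8, -0.7]
opening: 0.502
```

Run:
```python
from h import *
where();snap('wrist','w15');
overlay('w15','w15a',220,40,420,240,4,M1,M1,Ro.from_matrix(RM@np.diag([1,-1,-1])).as_quat(),(0,0,0))
```

```text
t 24.9 nut@tcp 1.469 rad 107.8 h 103.7 phi-(th+90) -4.6 open 0.502
F tool [-0.3 -0.8  0.6] F mouth [-0.3 -0.8 -0.6] q [-0.22  0.65 -0.35  1.86  1.03  0.39  1.16]
```

View pics/w15a.png

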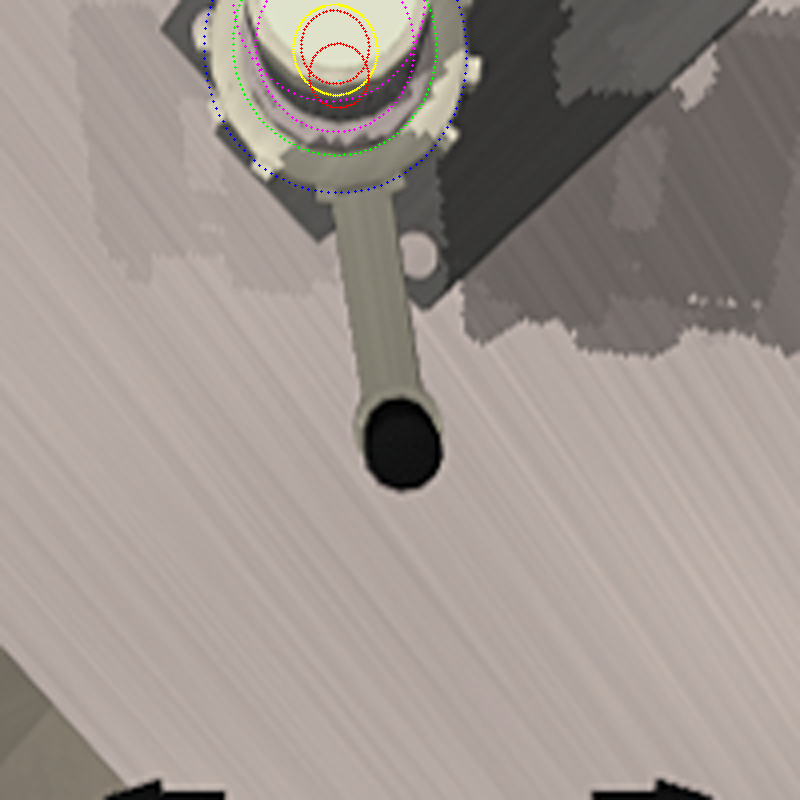

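View pics/w15.png

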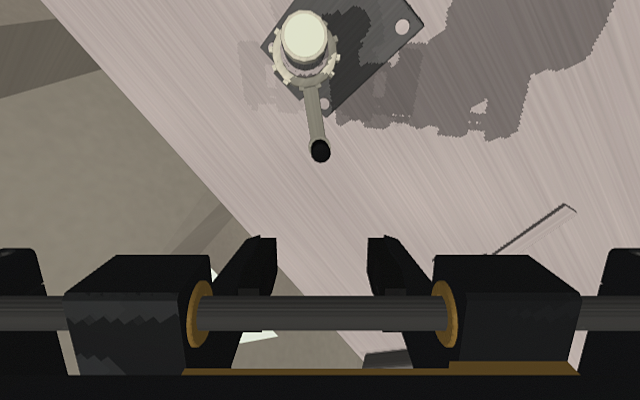

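Run:
```python
from h import *
overlay('w15','w15b',255,0,355,100,8,M1,M1,Ro.from_matrix(RM@np.diag([1,-1,-1])).as_quat(),(0,0,0))
crop('w15',255,0,355,100,8,'w15c')
```

```text
(no output)
```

View pics/w15b.png

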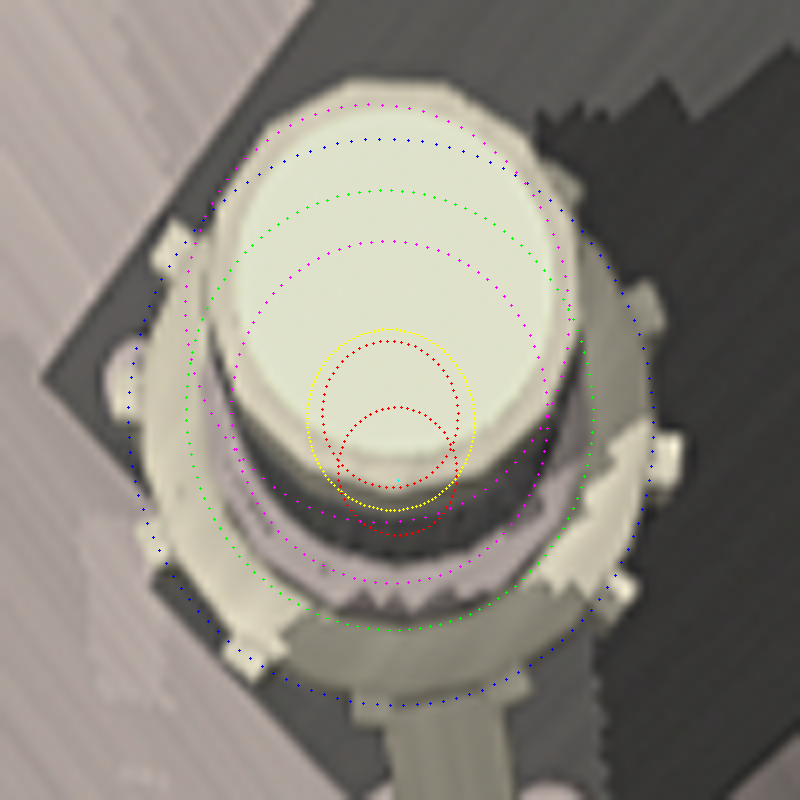

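View pics/w15c.png

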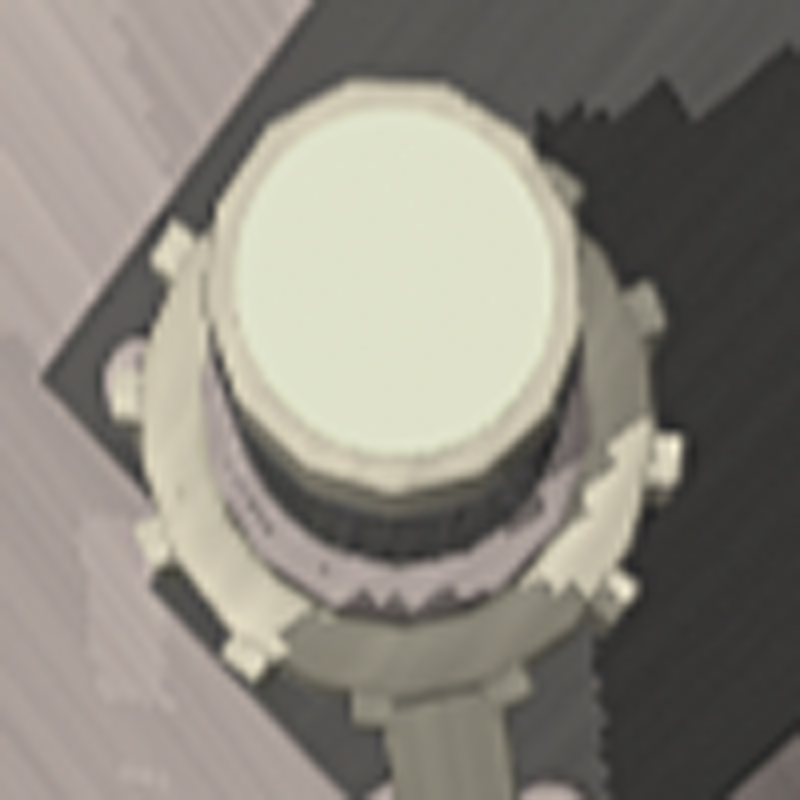

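Run:
```python
from h import *
snap('top','t16');s=r.get_state();print(s['clock'],s['contact_force'],np.abs(s['qd']).max())
a=cv2.imread('pics/top0.png');b=cv2.imread('pics/t16.png');cv2.imwrite('pics/cmp.png',cv2.resize(np.vstack([a[90:300],b[90:300]]),None,fx=1.25,fy=1.25))
```

```text
25.0 [-0.27998058  0.20912419 -0.89718751] 0.010358005834076372
```

View pics/cmp.png

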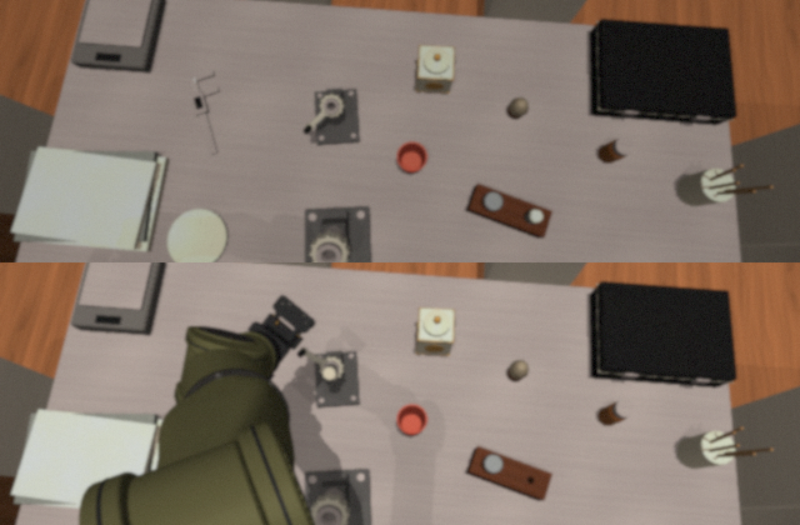

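Every bystander I can see is in its original place: the cup (411,420), caddy (435,330), egg (517,370), jar (611,413) and the mirror in the rack (494,463). The arm hides the saucer and caliper, but it passed well above them. The rack's lamp hole is empty, and the lamp stands in the 130 mm stand at (331,370) with the lever on the far left side.

```bash
python3 -c "
from plant import r
print(r.finish_job())"
```

```text
the job is handed in; nothing more can be done
None
```

The lamp is in the leaning collet with the nut turned to about 1.39 rad, and I handed the job in at 25 s with the gripper clear of everything. No verdict was reported.

**What I did:** I took the lamp from the rack and picked the smaller of the two stands, because its base measured about 130 x 100 mm. I pushed the shank in until the shoulder stopped hard with about 13 N along the axis. I then released the lamp and swung the lever clockwise with the fingers loosely around the handle.

**What the last checks showed:**
- **Seating:** the stop came within about 0.2 mm of the expected rim height of 108 mm. The last wrist picture shows the lamp about 1 mm off centre and tilted about 0.015 rad, which is within measurement error. A gap under the shoulder could not be ruled out from the pictures alone; that rests on the contact force and height.
- **Nut:** the handle's position in the image gave about 1.39 rad, which agrees with the gripper's position.
- **Jaws:** their grip force could not be measured. I judged them gripping from the nut angle alone, since the push at the handle read only 2–4 N at my checks, close to its bare friction.
- **Bystanders:** the mirror, cup, caddy, egg and polish jar look unmoved in the top picture. The arm hid the saucer and caliper in that view, so I could not confirm them; no move went near them.

**Problem on the way:** a wrist joint reached its limit while tilting towards the collet. I turned the wrist over to its other configuration before inserting the lamp, which cost about 3 s.

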